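# Turn a stiff optical cell into the beam with locking pliers

### The arm

A 7-joint arm with a two-finger parallel gripper is mounted at the origin on the work surface. World frame = base frame: x ahead of the robot, y to its left, z up, the work surface at z = 0. Lengths are in m, angles in rad, forces in N, time in s.
With the tool pointing down it reaches from about 0.425 to 0.875 m from the base axis. Payload 8.4 kg.
Tool frame: the origin (TCP) lies midway between the tips of the shut fingers; the grasp point (between the pads) lies 19 mm behind it; z points along the fingers, y is the direction in which the jaws open and shut (so a half turn about z gives the same grasp; the last joint's range is limited). The gripper opens to 85 mm and grips with 20 to 120 N. Pads are 22 mm wide; open, the fingers measure 114 mm over their backs; the gripper's body (76 mm by 85 mm) begins 54 mm behind the grasp point. The pads swing forward as they close: fully open they stand 13 mm farther back than shut.
Start: joints at [-1.232, 0.333, 0.04, 1.465, -0.013, 1.343, -0.059], TCP at [0.276, 0.589, 0.231] pointing down, gripper open.
Joint ranges: [-2.58, 2.58], [-0.38, 2.09], [-1.3, 1.39], [0.25, 2.4], [-1.5, 4.64], [0.08, 2.09], [-2.65, 2.65]. Speed limits (rad/s): [2.22, 2.22, 2.79, 2.79, 3.14, 3.14, 3.14].

### API

Orientations are given as a unit quaternion [w, x, y, z].
In Python, from workcell import sensors, imaging, bot gives the robot as it stands.
- The arm moves only by the tool jog_arm, never from a script. Its argument "targets" is a list of rows, each an object with "claw": the gripper command: -1 is fully open, 1 is shut, values between are in proportion; "travel": the shift along the tool's x, y, z in cm, a list of three; "yaw": the turn about the tool's z in degrees. In form: [{"claw": claw, "travel": [tx, ty, tz], "yaw": yaw}, ...]. A call has 1 to 10 rows; each row is the pose to reach, as a shift and turn from the pose commanded when the call began, along the tool's axes at that moment; what a row does not reach only later rows make up. A row lasts 1/12 s, in which the tool goes at most 41.7 mm and 7.16 degrees, less where a joint would pass 70% of its speed; a pose out of reach is approached as far as the arm can. A call with a gripper value outside its range is refused whole. The fingers move at their own pace and stop on an object; "grip_force" is the grip in N (left out, the last holds). Time passes only in rows, so rows that repeat a pose let the fingers close. It gives the time, the measured TCP pose, the force and the opening at its end, in the units of the state.
- sensors.get_state(): the state, without advancing time (a new reading comes with each control period).
- imaging.camera(name): name is "scene" or "top"; returns a dict with "pixels" (480x640x3 uint8, red, green, blue), "fx", "fy", "cx", "cy" (pixels), "extrinsics" (4x4, takes a point from camera to world coordinates). Camera axes: x right, y down, z forward; pixel columns grow to the right and rows downward; lengths in m; the calibration is good to about 2 mm. A picture is of the moment at which its call begins. There is no depth.
- bot.job_done(): hands the job in, once; it reports no verdict.
The state is a dict: "t": time; "q": joint angles; "dq": joint speeds; "tau": joint torques, N m; "ee_pos": TCP position; "tcp_rot": TCP orientation; "ft_force": force on the tool from outside, world axes, zero at the start; "wrist_torque": the same for the moment, N m; "width": opening from 0.0 (shut) to 1.0 (fully open).
Only numpy, scipy, OpenCV 4.12 (cv2) and the standard library are available. Lean on these libraries where they do the work, as an engineer would, in place of code of your own. Each camera call takes 0.05 s, during which the arm holds its last target.

### The job

The window cell on the optical breadboard has been left askew, and its seat is stiff. Lay the open jaws of the locking pliers about the square shank under the cell, squeeze the handles over centre so that they lock on, and turn the cell by the pliers until its two clear windows squarely face the lamp and the detector. Then press the release lever towards its handle to free the pliers, draw them off the shank and leave them lying flat and open, well clear of the cell, without touching the cell with the robot or shifting the other things.

Things in the scene. Friction and masses are not known exactly. Their poses are not given: they have to be found in the camera images.
- board: Aluminium optical breadboard, 450 x 600 x 12.7 mm, fixed flat on the bench; its top is 12.7 mm above the bench. Origin on the bench right under the turning axis of the cell; x runs away from the robot (board from x = -280 to +170 mm), y is the light path, z up.
- lamp_lens (a point): Centre of the front of the lamp's lens tube (27 to 31 mm thick), 52 mm above the board's top and 76 mm from the cell's axis, at the board's +y side. The black finned lamp housing behind it stands on a post: 66 mm wide, y from 128 to 190 mm, 19 to 85 mm above the board. Turns with the board (same axes).
- detector_lens (a point): Centre of the front of the detector's lens tube (27 to 31 mm thick), 52 mm above the board's top and 76 mm from the cell's axis, at the board's -y side. The grey housing behind it stands on a post: 50 mm wide, y from -128 to -168 mm, 24 to 80 mm above the board. Same axes as the board.
- cell: Steel cell turning about the upright axis through its origin (at the level of the board's top). 3 to 25 mm above the board: square shank 22 x 22 mm, flats square to the cell's x and y. Above, 28 to 76 mm: block 34 x 34 mm with a round clear 23 mm window in a dark ring on its +x and -x faces, plain y faces; two ports on top reach 94 mm. Right when its x lies along the board's y. No robot touch.
- shank (a point): On the cell's axis, 10 mm above the board's top, in the middle of the square shank; axes as the cell's. The cell starts turned 0.3 to 0.6 rad clockwise (seen from above) from its right place, so pliers put on from the robot's side point along the board's x turned clockwise by that angle. Stiff: 0.8 N m of dry friction; it stays where it is left.
- pliers: Steel locking pliers lying flat and open on the board, 240 mm long, 20 mm thick, 0.42 kg. Origin at the jaw pivot end, on the underside; x along the tool to the jaws, y towards the fixed handle, z up. Body, fixed jaw and fixed handle are one piece; that handle, 13 mm wide about y = 14.5, ends at x = -128 mm, its screw knob at -151 mm. Mass centre about at x = -60, y = -15 mm when open.
- pliers_mouth (a point): Where the shank's axis should be when the jaws bite: fixed to the pliers body at x = 27, y = 0, 8 mm above the underside. Fixed jaw face at y = +11 mm, x 13 to 48; throat stops a part at x = 13. The moving jaw (-y side) opens to 28 mm at x = 28 (25 at the throat, 33 at the tips), faces parallel at 22 mm. Jaws are 2 to 14 mm above the underside.
- fixed_grip (a point): Point on the outer side of the fixed handle where it is well squeezed, at pliers x = -56, y = +21 mm, 10 mm above the underside. The handle alone (13 mm) is also a good hold for moving the open pliers: between the open handles there is about 35 mm of room here.
- moving_grip (a point): Matching point on the outer side of the moving handle (13 mm wide, 1 to 20 mm above the underside), 10 mm above the underside; it moves with the handle, which swings out 0.4 rad to -y when open. It is about 67 mm from fixed_grip when open and 50 mm when locked.
- pliers_handle (a joint): Moving handle's angle from the moving jaw, rad: 0 = open (a spring holds it open with about 10 N at the grip points), 0.66 to 0.68 = toggle straight with the jaws on the 22 mm shank, 0.71 to 0.73 = snapped over centre on its stop, locked. Squeezing it over at the grip points takes 15 to 20 N, hardest just before the toggle is straight; once over it stays without being held.
- lever_tip (a point): Inner face, near the free end, of the release lever: a flat steel finger 5 mm thick, 3 to 18 mm above the underside, pivoted in the moving handle and lying between the handles, its end free behind the end of the fixed handle (pliers x = -174 mm when locked). 10 mm above the underside. Pressing it about 10 mm towards the moving handle with 2 to 4 N breaks the lock.
- handle_tail (a point): Point on the outer side of the moving handle opposite the lever's tip, 10 mm above the underside: 27 mm from lever_tip with the lever at rest. A pinch on these two points presses the lever without pushing the pliers sideways.
- pliers_lever (a joint): Angle of the release lever, rad: 0 = at rest, grows to 0.19 as its end is pressed 13 mm towards the moving handle. Locked pliers spring open at about 0.12.
- spanner: Steel spanner, 170 mm long, on the board at the other side from the pliers: leave it.
- vial: Small amber vial, 22 mm across and 40 mm tall, standing behind the cell: leave it.
- spare_post: Steel post, 60 mm tall on a 32 mm foot, standing behind the cell: leave it.
- fork_clamp: Slotted steel clamping fork, 72 x 26 x 8 mm, lying behind the detector: leave it.
- lens_cap: Black cap, 32 mm across and 14 mm high, by the lamp: leave it.
- wipes: Green carton, 120 x 115 x 85 mm, on the bench to the left: leave it.
- wash_bottle: White bottle, 66 mm across and 150 mm tall, on the bench to the right: leave it.

How it is judged:
On the way, in this order (a step that is already met when the one before it is completed fails the run):
1. the pliers are snapped over centre and locked on the shank, the cell still askew (value of joint pliers_handle above 0.7 rad and horizontal distance between pliers_mouth and cell below 0.014 m), for 0.2 s.
2. the cell is turned square to the light path with the pliers still locked on it (all of step 1 and angle between the x axis of cell and the y axis of board, either way round below 0.07 rad), for 0.2 s.
3. the release lever is pressed (value of joint pliers_lever above 0.07 rad), for 0.02 s.
4. the pliers have sprung open (value of joint pliers_handle below 0.45 rad), for 0.1 s.
At the end, for the whole second after the job is handed in: The windows face lamp and detector within 4 degrees (0.07 rad), and the pliers lie flat, open (handle joint below 0.45 rad) and at rest on the board or bench, the mouth of their jaws more than 50 mm from the cell's axis (angle between the x axis of cell and the y axis of board, either way round below 0.07 rad and value of joint pliers_handle below 0.45 rad and horizontal distance between pliers_mouth and cell above 0.05 m and angle between pliers's own z axis and vertical below 0.12 rad and height (world z) of pliers below 0.03 m and linear speed of pliers below 0.02 m/s); the robot touches nothing.
It fails at once if the robot touches the cell (contact force between any of the arm, the fingers and cell above 1.5 N).
It fails at once if another thing on the board or bench is shifted by more than 25 mm (distance of any of spanner, vial, spare_post, fork_clamp, lens_cap, wipes, wash_bottle from where it was at the start of the episode above 0.025 m).
It also fails if it takes over 69 s, if anything falls off the work surface, if the arm or the gripper's body presses on something with over 40 N, if the wrist force passes 120 N, or if a joint passes its speed limit or range.

## Working session

There is one attempt and no reset: what is moved stays moved. The work goes in short steps, Python scripts to look and compute and a tool call to move; the robot and the scene stay as the last step left them, time stands still between calls to the robot, and variables do not carry over. Pictures are saved under pics/ and viewed, and the job is handed in when it is done.

Besides the shell and the picture viewer there is one more tool, called by a JSON object that holds its "method" and its "body", one argument or row to a line. jog_arm: Moves the arm, as the interface text tells. Its arguments: {"type":"object","properties":{"targets":{"type":"array"},"grip_force":{"type":"number"}},"required":["targets"]}

```bash
ls; mkdir -p pics; python3 - <<'E'
from workcell import sensors, imaging, bot
import cv2,numpy as np
s=sensors.get_state();print(s)
for n in("scene","top"):
    c=imaging.camera(n);cv2.imwrite(f"pics/{n}0.png",c["pixels"][:,:,::-1]);print(n,c["fx"],c["fy"],c["cx"],c["cy"],np.round(c["extrinsics"],4).tolist())
E
```

```text
pics
{'t': 0.0, 'q': array([-1.23217975,  0.33392264,  0.03988032,  1.4662583 , -0.01341905,
        1.34328414, -0.05855292]), 'dq': array([-1.14484865e-03,  7.55146836e-05,  1.59141470e-03, -1.44209053e-03,
        6.51748191e-04,  1.48200946e-03, -1.37162596e-03]), 'tau': array([-1.68590577e-05, -6.58561707e+01,  1.36561241e+00, -4.05545068e+01,
        1.68087543e-02,  1.28452500e-02,  1.83729350e-05]), 'ee_pos': array([0.27541018, 0.58827789, 0.2304201 ]), 'tcp_rot': array([-1.28565807e-04,  2.17203294e-01,  9.76126060e-01, -7.92784085e-04]), 'ft_force': array([-0.31709418,  0.13199633, -0.38399313]), 'wrist_torque': array([-0.01348522, -0.00943672, -0.04195933]), 'width': 0.9959954933984925}
scene 490.3127795582691 490.3127795582691 309.851057288858 234.94360926652465 [[0.4435, 0.6535, -0.6134, 1.3109], [0.8963, -0.3246, 0.3023, -0.3613], [-0.0016, -0.6838, -0.7296, 0.9463], [0.0, 0.0, 0.0, 1.0]]
top 603.7917834590196 603.7917834590196 321.5941390609881 238.03205602090142 [[0.028, -0.9975, 0.0641, 0.4581], [-0.9996, -0.0283, -0.0032, 0.0025], [0.005, -0.064, -0.9979, 1.4065], [0.0, 0.0, 0.0, 1.0]]
```

View pics/scene0.png

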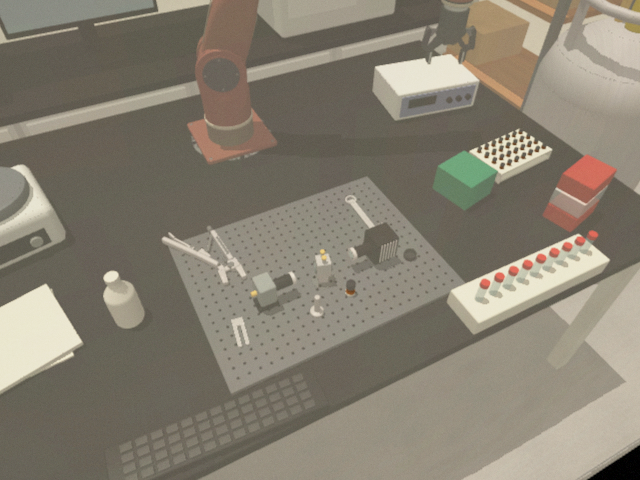

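View pics/top0.png

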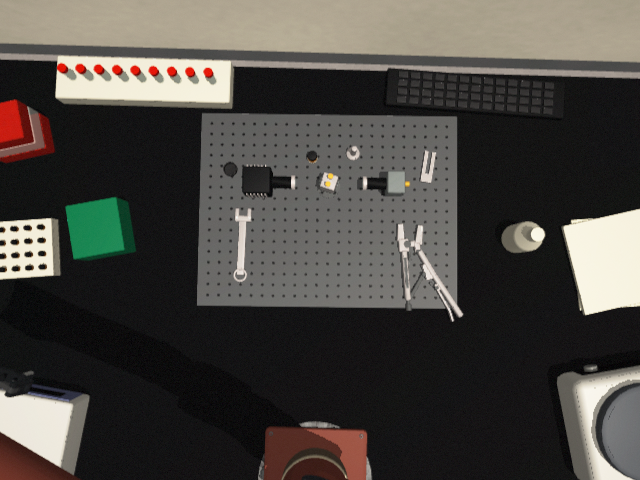

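The pliers are at about (405–460, 225–320) in the top view with the jaws up, and the cell is at (329,182). The spanner is at (241,245). I'll enlarge both areas.

```bash
cat > h.py <<'E'
from workcell import sensors, imaging, bot
import cv2,numpy as np
def cam(n,save=None):
    c=imaging.camera(n)
    if save: cv2.imwrite(f"pics/{save}.png",c["pixels"][:,:,::-1])
    return c
def ray(c,u,v,z):
    E=c["extrinsics"];d=E[:3,:3]@np.array([(u-c["cx"])/c["fx"],(v-c["cy"])/c["fy"],1]);o=E[:3,3]
    return (o+d*(z-o[2])/d[2])
def proj(c,p):
    E=c["extrinsics"];q=E[:3,:3].T@(np.asarray(p)-E[:3,3]);return np.array([c["fx"]*q[0]/q[2]+c["cx"],c["fy"]*q[1]/q[2]+c["cy"]])
def crop(c,u0,v0,u1,v1,k,name):
    im=c["pixels"][v0:v1,u0:u1,::-1];cv2.imwrite(f"pics/{name}.png",cv2.resize(im,None,fx=k,fy=k,interpolation=cv2.INTER_CUBIC))
E
python3 - <<'E'
from h import *
c=cam("top");crop(c,380,215,480,325,5,"pl0");crop(c,215,135,455,215,3,"cell0")
s=cam("scene");crop(s,150,190,300,350,4,"spl0")
# board corners
g=cv2.cvtColor(c["pixels"],cv2.COLOR_RGB2GRAY)
m=((g>60)&(g<140)).astype(np.uint8)
m[:100]=0;m[330:]=0;m[:,:180]=0;m[:,480:]=0
m=cv2.morphologyEx(m,cv2.MORPH_CLOSE,np.ones((7,7)))
m=cv2.morphologyEx(m,cv2.MORPH_OPEN,np.ones((15,15)))
k=max(cv2.findContours(m,0,2)[0],key=cv2.contourArea)
r=cv2.minAreaRect(k);print(r)
B=np.array([ray(c,*p,0.0127) for p in cv2.boxPoints(r)]);print(B.round(4),np.linalg.norm(np.diff(B,axis=0),axis=1))
E
```

```text
((328.136962890625, 206.10440063476562), (259.4555358886719, 202.61343383789062), 1.060911774635315)
[[ 0.3857  0.2806  0.0127]
 [ 0.8582  0.2913  0.0127]
 [ 0.8646 -0.3176  0.0127]
 [ 0.3913 -0.3152  0.0127]] [0.47259164 0.60886062 0.47338401]
```

View pics/pl0.png

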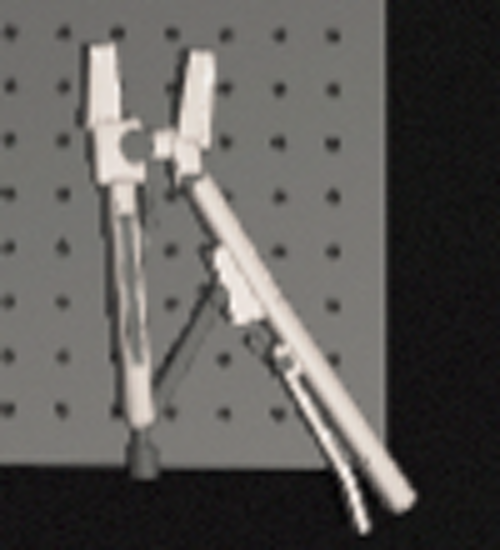

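View pics/cell0.png

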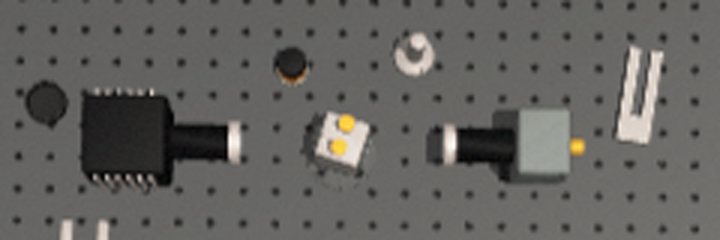

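View pics/spl0.png

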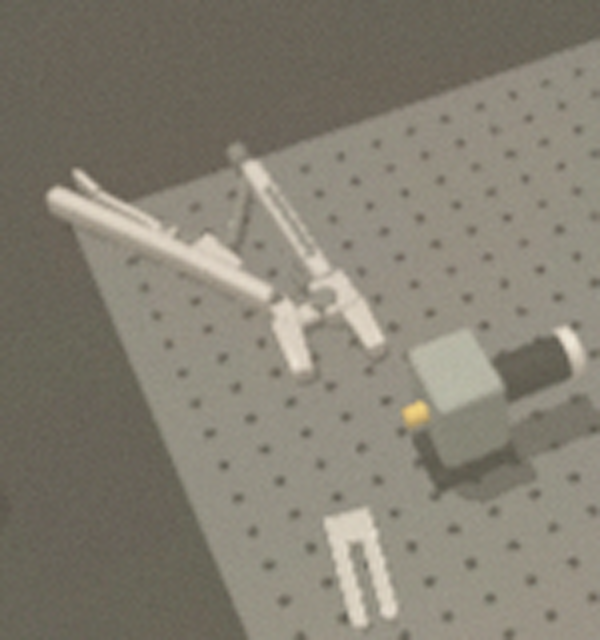

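```bash
python3 - <<'E'
from h import *
c=cam("top")
P=lambda x,y,u0,v0,k:( (x+.5)/k-.5+u0,(y+.5)/k-.5+v0)
# board edges: gray threshold transitions along lines
g=cv2.GaussianBlur(cv2.cvtColor(c["pixels"],cv2.COLOR_RGB2GRAY),(3,3),0).astype(float)
def edge(prof,th):
    i=np.where((prof[:-1]-th)*(prof[1:]-th)<0)[0]
    return [float(k+(th-prof[k])/(prof[k+1]-prof[k])) for k in i]
L=[];R=[];T=[];Bt=[]
for v in range(125,300,6):
    e=edge(g[v,180:225],45); L+= [(180+e[0],v)] if e else []
    e=edge(g[v,440:480],45); R+= [(440+e[-1],v)] if e and not 220<v else []
for u in range(210,395,6):
    e=edge(g[100:125,u],45); T+= [(u,100+e[0])] if e else []
    e=edge(g[295:320,u],45); Bt+= [(u,295+e[-1])] if e else []
for n,a in zip("LRTB",(L,R,T,Bt)):
    w=np.array([ray(c,*p,.0127)[:2] for p in a]);vx,vy,x,y=cv2.fitLine(w.astype(np.float32),cv2.DIST_HUBER,0,.01,.01).ravel()
    print(n,len(a),"pt",x.round(4),y.round(4),"ang",np.degrees(np.arctan2(vy,vx)).round(2))
for n,(x,y),z in [("lampfront",(240,143),.079),("detfront",(442,145),.079)]:
    print(n,ray(c,*P(x,y,215,135,3),z).round(4))
print("cell top corners z=.0887");C=np.array([ray(c,*P(x,y,215,135,3),.0887)[:2] for x,y in[(328,112),(370,123),(357,168),(317,157)]]);print(C.round(4),C.mean(0),np.linalg.norm(np.diff(C,axis=0),axis=1))
for n,(x,y) in dict(p1=(347,123),p2=(339,146)).items(): print(n,ray(c,*P(x,y,215,135,3),.1067).round(4))
for n,(x,y),z in [("knobend",(147,478),.027),("fh_top",(124,215),.0327),("fh_bot",(141,415),.0327),("fj_in_tip",(117,45),.0267),("fj_in_base",(122,120),.0267),("fjtip_out",(89,45),.0267),("mj_tip_in",(192,50),.0267),("mh_end",(402,505),.0327),("mh_start",(200,185),.0327),("lever end",(363,530),.03)]:
    print(n,ray(c,*P(x,y,380,215,5),z).round(4))
E
```

```text
L 29 pt 0.5938 0.2852 ang 0.84
R 16 pt 0.6947 -0.3141 ang 0.92
T 31 pt 0.8387 0.0639 ang -89.1
B 31 pt 0.3876 0.0432 ang -89.16
lampfront [0.6654 0.0614 0.079 ]
detfront [ 0.6682 -0.0878  0.079 ]
cell top corners z=.0887
[[ 0.6887 -0.0029]
 [ 0.6814 -0.0339]
 [ 0.6479 -0.0253]
 [ 0.6552  0.0043]] [ 0.66828009 -0.01445562] [0.03187799 0.03462478 0.03041083]
p1 [ 0.6779 -0.0168  0.1067]
p2 [ 0.6609 -0.0114  0.1067]
knobend [ 0.3881 -0.2051  0.027 ]
fh_top [ 0.5071 -0.1916  0.0327]
fh_bot [ 0.4167 -0.201   0.0327]
fj_in_tip [ 0.5853 -0.1877  0.0267]
fj_in_base [ 0.5509 -0.1906  0.0267]
fjtip_out [ 0.5849 -0.1748  0.0267]
mj_tip_in [ 0.584  -0.2222  0.0267]
mh_end [ 0.3794 -0.32    0.0327]
mh_start [ 0.5218 -0.2259  0.0327]
lever end [ 0.3675 -0.3031  0.03  ]
```

```bash
cat >> h.py <<'E'
def goto(x,y,z,jaw,s=None):
    "travel cm & yaw deg to world TCP x,y,z with tool y at world angle jaw (deg)"
    from scipy.spatial.transform import Rotation as R
    s=s or sensors.get_state();q=s["tcp_rot"];r=R.from_quat([q[1],q[2],q[3],q[0]]).as_matrix()
    d=r.T@(np.array([x,y,z])-s["ee_pos"]);cur=np.degrees(np.arctan2(r[1,1],r[0,1]))
    dy=(jaw-cur+90)%180-90
    print("travel",(d*100).round(2).tolist(),"yaw",round(-dy,2),"cur jaw",round(cur,2),"ee",s["ee_pos"].round(4),"t",round(s["t"],2),"w",round(s["width"]*85,1),"f",s["ft_force"].round(1))
E
python3 - <<'E'
from h import *
goto(.45,.25,.23,96);goto(.4826,-.1952,.15,96)
c=cam("top")
im=c["pixels"][165:200,312:348].astype(int)
g=cv2.resize(c["pixels"][165:200,312:348],None,fx=12,fy=12,interpolation=cv2.INTER_CUBIC)
cv2.imwrite("pics/ct.png",g[:,:,::-1])
for th in(120,140,160):
    m=(g.max(2)>th).astype(np.uint8)
    k=max(cv2.findContours(m,0,2)[0],key=cv2.contourArea);print(th,cv2.minAreaRect(k))
E
```

```text
travel [-30.15, -23.26, 0.11] yaw -31.09 cur jaw 64.91 ee [0.2755 0.5885 0.2309] t 0.25 w 85.1 f [ 0.3 -0.2  0.1]
travel [-51.98, -62.19, 8.14] yaw -31.09 cur jaw 64.91 ee [0.2755 0.5885 0.2309] t 0.25 w 85.1 f [ 0.3 -0.2  0.1]
120 ((207.9611053466797, 190.77252197265625), (189.58172607421875, 201.94320678710938), 18.74134063720703)
140 ((207.75, 190.74998474121094), (182.77963256835938, 195.74496459960938), 18.43494987487793)
160 ((207.6499786376953, 190.54998779296875), (178.0362091064453, 190.36911010742188), 18.43494987487793)
```

View pics/ct.png

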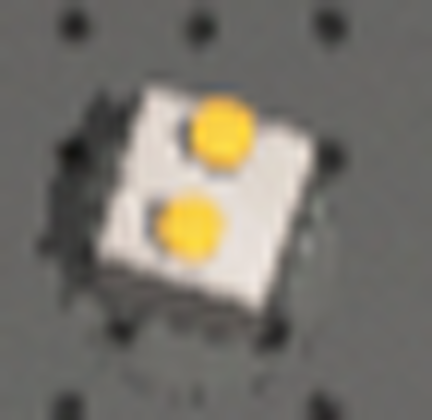

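The cell's axis is at about (0.668, −0.014). It is turned about 17.9° clockwise from the board, which puts the plier direction at −17° in the world. I'll move over the fixed handle.

{"method": "jog_arm", "body": {
  "targets": [
    {"claw": 0.25, "travel": [-30.2, -23.3, 0], "yaw": -10},
    {"claw": 0.25, "travel": [-30.2, -23.3, 0], "yaw": -20},
    {"claw": 0.25, "travel": [-30.2, -23.3, 0], "yaw": -31.1},
    {"claw": 0.25, "travel": [-30.2, -23.3, 0], "yaw": -31.1},
    {"claw": 0.25, "travel": [-30.2, -23.3, 0], "yaw": -31.1},
    {"claw": 0.25, "travel": [-30.2, -23.3, 0], "yaw": -31.1},
    {"claw": 0.25, "travel": [-30.2, -23.3, 0], "yaw": -31.1},
    {"claw": 0.25, "travel": [-52, -62.2, 6], "yaw": -31.1},
    {"claw": 0.25, "travel": [-52, -62.2, 6], "yaw": -31.1},
    {"claw": 0.25, "travel": [-52, -62.2, 6], "yaw": -31.1}
  ]
}}

```text
t: 1.13
ee_pos: [0.4261, 0.2054, 0.2172]
tcp_rot: [0.0, -0.052, 0.999, 0.0]
ft_force: [1.5, -0.2, -0.2]
width: 0.374
```

```bash
python3 - <<'E'
from h import *
goto(.4826,-.1952,.13,96)
E
```

```text
travel [-1.43, -40.44, 8.7] yaw -0.0 cur jaw 96.0 ee [0.4261 0.2054 0.2172] t 1.13 w 31.8 f [ 1.5 -0.2 -0.2]
```

{"method": "jog_arm", "body": {
  "targets": [
    {"claw": 0.25, "travel": [-1.4, -40.4, 8], "yaw": 0},
    {"claw": 0.25, "travel": [-1.4, -40.4, 8], "yaw": 0},
    {"claw": 0.25, "travel": [-1.4, -40.4, 8], "yaw": 0},
    {"claw": 0.25, "travel": [-1.4, -40.4, 8], "yaw": 0},
    {"claw": 0.25, "travel": [-1.4, -40.4, 8], "yaw": 0},
    {"claw": 0.25, "travel": [-1.4, -40.4, 8], "yaw": 0},
    {"claw": 0.25, "travel": [-1.4, -40.4, 8], "yaw": 0},
    {"claw": 0.25, "travel": [-1.4, -40.4, 8], "yaw": 0},
    {"claw": 0.25, "travel": [-1.4, -40.4, 8], "yaw": 0},
    {"claw": 0.25, "travel": [-1.4, -40.4, 8], "yaw": 0}
  ]
}}

```text
t: 1.97
ee_pos: [0.4822, -0.1956, 0.1373]
tcp_rot: [0.001, -0.052, 0.999, -0.0]
ft_force: [0.4, 0.4, 0.2]
width: 0.376
```

```bash
python3 - <<'E'
from h import *
goto(.4826,-.1952,.06,96)
E
```

```text
travel [-0.04, 0.04, 7.73] yaw -0.02 cur jaw 95.98 ee [ 0.4822 -0.1956  0.1373] t 1.97 w 31.9 f [0.4 0.4 0.2]
```

{"method": "jog_arm", "body": {
  "targets": [
    {"claw": 0.25, "travel": [0, 0, 4], "yaw": 0},
    {"claw": 0.25, "travel": [0, 0, 7.7], "yaw": 0},
    {"claw": 0.25, "travel": [0, 0, 9.5], "yaw": 0},
    {"claw": 0.25, "travel": [0, 0, 9.5], "yaw": 0},
    {"claw": 0.25, "travel": [0, 0, 9.5], "yaw": 0}
  ]
}}

```text
t: 2.38
ee_pos: [0.4817, -0.193, 0.0421]
tcp_rot: [-0.001, -0.052, 0.999, -0.0]
ft_force: [0.6, 0.8, 0.4]
width: 0.375
```

```bash
python3 - <<'E'
from h import *
goto(.4826,-.1952,.016,96)
c=cam("top");crop(c,380,215,480,325,5,"pl1")
c=cam("scene");crop(c,150,150,310,310,4,"spl1")
E
```

```text
travel [-0.07, -0.23, 2.61] yaw 0.0 cur jaw 96.0 ee [ 0.4817 -0.193   0.0421] t 2.38 w 31.8 f [0.6 0.8 0.4]
```

View pics/pl1.png

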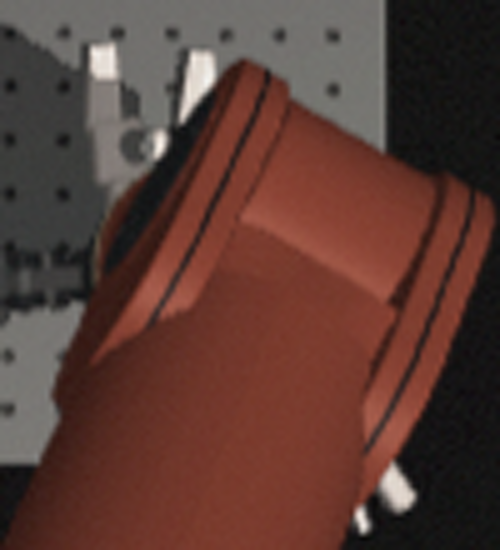

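View pics/spl1.png

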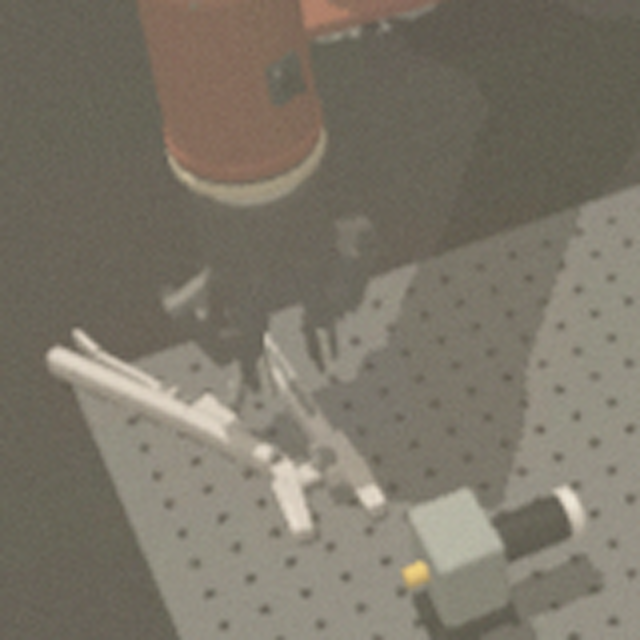

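The scene view shows the fingers at about (245,370) and (320,350) in the crop, straddling the fixed handle. I'll descend and close.

{"method": "jog_arm", "body": {
  "targets": [
    {"claw": 0.25, "travel": [0, -0.2, 1.5], "yaw": 0},
    {"claw": 0.25, "travel": [0, -0.2, 2.5], "yaw": 0},
    {"claw": 0.25, "travel": [0, -0.2, 2.5], "yaw": 0},
    {"claw": 0.25, "travel": [0, -0.2, 2.5], "yaw": 0}
  ]
}}

```text
t: 2.82
ee_pos: [0.4826, -0.1947, 0.0178]
tcp_rot: [0.0, -0.053, 0.999, 0.0]
ft_force: [-0.8, 0.4, -0.7]
width: 0.376
```

{"method": "jog_arm", "body": {
  "targets": [
    {"claw": 1, "travel": [0, 0, 0], "yaw": 0},
    {"claw": 1, "travel": [0, 0, 0], "yaw": 0},
    {"claw": 1, "travel": [0, 0, 0], "yaw": 0},
    {"claw": 1, "travel": [0, 0, 0], "yaw": 0}
  ],
  "grip_force": 60
}}

```text
t: 3.15
ee_pos: [0.483, -0.1948, 0.0183]
tcp_rot: [0.001, -0.052, 0.999, 0.0]
ft_force: [-1.5, 1.6, 6.3]
width: 0.131
```

```bash
python3 - <<'E'
from h import *
goto(.4826,-.1952,.022,96)
E
```

```text
travel [0.05, -0.04, -0.37] yaw 0.01 cur jaw 96.01 ee [ 0.483  -0.1948  0.0183] t 3.15 w 11.1 f [-1.5  1.6  6.3]
```

{"method": "jog_arm", "body": {
  "targets": [
    {"claw": 1, "travel": [0, 0, -0.6], "yaw": 0},
    {"claw": 1, "travel": [0, 0, -0.6], "yaw": 0},
    {"claw": 1, "travel": [0, 3, -0.6], "yaw": 0},
    {"claw": 1, "travel": [0, 6, -0.6], "yaw": 0},
    {"claw": 1, "travel": [0, 6, -0.6], "yaw": 0}
  ],
  "grip_force": 80
}}

```text
t: 3.57
ee_pos: [0.4754, -0.1294, 0.0227]
tcp_rot: [-0.001, -0.055, 0.998, 0.002]
ft_force: [0.7, 0.2, -5.1]
width: 0.126
```

```bash
python3 - <<'E'
from h import *
goto(.5463,.0413,.024,73)
c=cam("scene");crop(c,150,150,310,310,4,"spl2")
E
```

```text
travel [-8.92, 16.19, -0.09] yaw 23.29 cur jaw 96.29 ee [ 0.4754 -0.1294  0.0227] t 3.57 w 10.7 f [ 0.7  0.2 -5.1]
```

View pics/spl2.png

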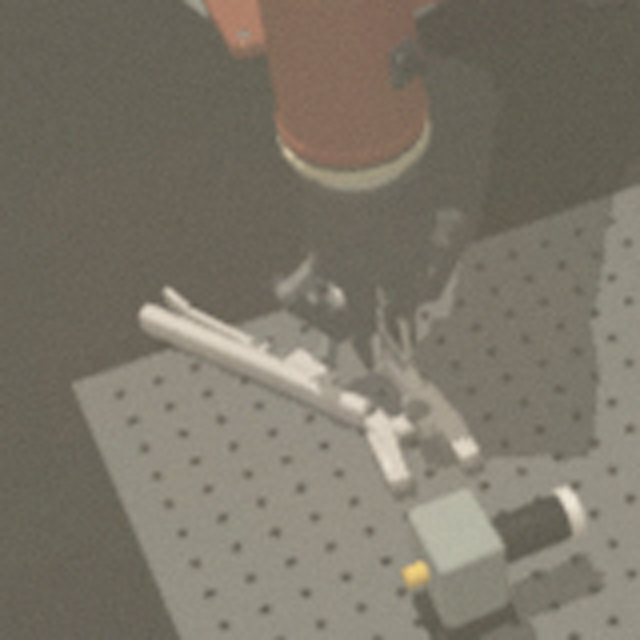

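The pliers hang level in the grip. I'll go to the staging pose.

{"method": "jog_arm", "body": {
  "targets": [
    {"claw": 1, "travel": [0, 3.5, -0.1], "yaw": 0},
    {"claw": 1, "travel": [0, 7, -0.1], "yaw": 5},
    {"claw": 1, "travel": [-1, 10.5, -0.1], "yaw": 10},
    {"claw": 1, "travel": [-3, 13.5, -0.1], "yaw": 15},
    {"claw": 1, "travel": [-5, 15.5, -0.1], "yaw": 20},
    {"claw": 1, "travel": [-6.5, 16.2, -0.1], "yaw": 23.3},
    {"claw": 1, "travel": [-7, 16.2, -0.1], "yaw": 23.3},
    {"claw": 1, "travel": [-7, 16.2, -0.1], "yaw": 23.3}
  ]
}}

```text
t: 4.28
ee_pos: [0.53, 0.0331, 0.0243]
tcp_rot: [0.0, 0.149, 0.989, -0.0]
ft_force: [-0.7, -0.2, -3.4]
width: 0.126
```

```bash
python3 - <<'E'
from h import *
goto(.5463,.0413,.0205,73)
c=cam("scene");crop(c,180,170,360,330,4,"spl3")
c=cam("top");crop(c,260,140,420,320,4,"tp3")
E
```

```text
travel [-1.32, 1.26, 0.38] yaw -0.17 cur jaw 72.83 ee [0.53   0.0331 0.0243] t 4.28 w 10.7 f [-0.7 -0.2 -3.4]
```

View pics/spl3.png

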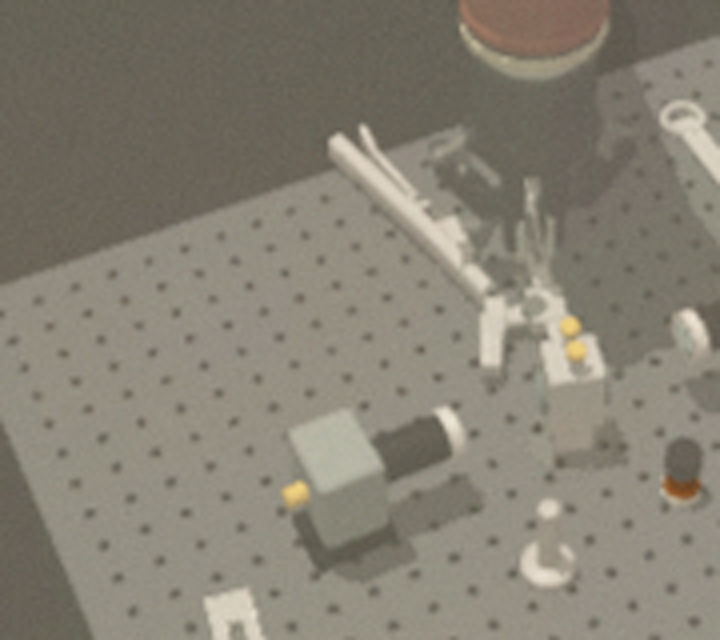

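View pics/tp3.png

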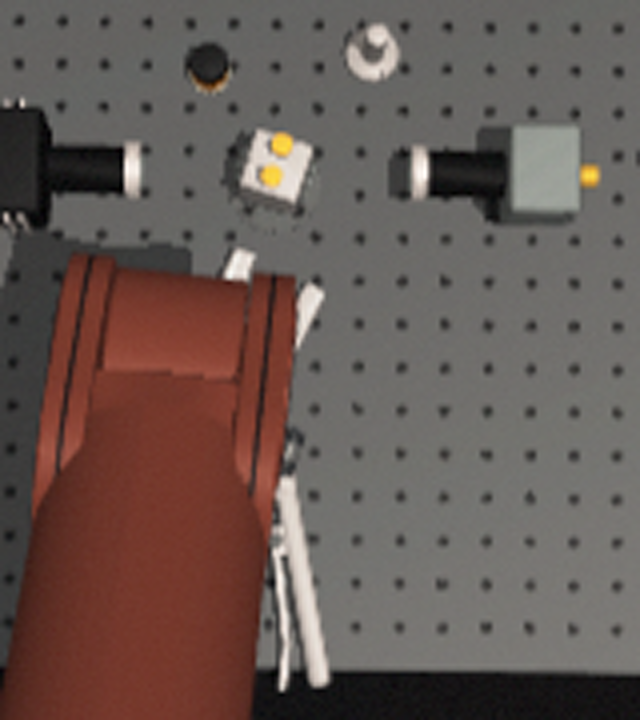

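```bash
python3 - <<'E'
from h import *
c=cam("top")
a=np.radians(-17.17);u=np.array([np.cos(a),np.sin(a)]);v=np.array([-u[1],u[0]])
T=np.array([.53,.0331])
for n,p in dict(fin=(48,11),min_=(48,-22)).items():
    w=T+(p[0]+55.6)/1e3*u+(p[1]-14.5)/1e3*v
    print(n,w,(proj(c,[*w,.032])-[260,140])*4)
for p in[(233,248),(257,255),(305,285),(323,292)]: 
    w=ray(c,p[0]/4+260,p[1]/4+140,.032)[:2]; print(p,w.round(4),((w-T)@u*1e3-55.6).round(1),((w-T)@v*1e3+14.5).round(1))
E
```

```text
fin [ 0.62794964 -0.00082755] [248.58263199 250.1072826 ]
min_ [ 0.61820778 -0.03235684] [303.1828877 268.5930696]
(233, 248) [0.6289 0.0081] 46.3 19.8
(257, 255) [ 0.6253 -0.0057] 46.9 5.5
(305, 285) [ 0.6088 -0.0336] 39.4 -26.0
(323, 292) [ 0.6051 -0.044 ] 38.9 -37.0
```

```bash
python3 - <<'E'
from h import *
c=cam("top");crop(c,310,230,350,320,8,"mh")
a=np.radians(-17.17);u=np.array([np.cos(a),np.sin(a)]);v=np.array([-u[1],u[0]])
T=np.array([.53,.0331])
p=(317,677);w=ray(c,p[0]/4+260,p[1]/4+140,.038)[:2]; print(p,w.round(4),((w-T)@u*1e3-55.6).round(1),((w-T)@v*1e3+14.5).round(1))
s=cam("scene")
for q,z,n in[((338,142),.038,'mh_end'),((540,300),.036,'pivot'),((491,368),.032,'mjtip')]:
    w=ray(s,q[0]/4+180,q[1]/4+170,z)[:2]; print(n,w.round(4),((w-T)@u*1e3-55.6).round(1),((w-T)@v*1e3+14.5).round(1))
# same in initial picture
T0=np.array([.5398,-.2037]);b=np.radians(6);u0=np.array([np.cos(b),np.sin(b)]);v0=np.array([-u0[1],u0[0]])
for q,z,n in[((55,198),.0327,'mh_end'),((325,296),.031,'pivot'),((305,375),.0267,'mjtip')]:
    w=ray(s,q[0]/4+150,q[1]/4+190,z)[:2]; print('init',n,((w-T0)@u0*1e3).round(1),((w-T0)@v0*1e3).round(1))
E
```

```text
(317, 677) [ 0.3864 -0.0461] -169.4 -103.6
mh_end [ 0.3957 -0.0461] -160.6 -100.9
pivot [0.5821 0.0121] 0.4 9.8
mjtip [ 0.6153 -0.0379] 46.9 -28.2
init mh_end -158.9 -101.5
init pivot 4.2 7.7
init mjtip 48.9 -27.7
```

```bash
python3 - <<'E'
from h import *
goto(.5463,.0413,.0205,73)
c=cam("top","t4");s=cam("scene","s4")
crop(c,300,195,350,320,6,"t4c");crop(s,245,190,345,280,7,"s4c")
E
```

```text
travel [-1.47, 1.43, 0.37] yaw -0.36 cur jaw 72.64 ee [0.528  0.032  0.0242] t 4.53 w 10.8 f [ 0.4  0.2 -3.8]
```

View pics/t4c.png

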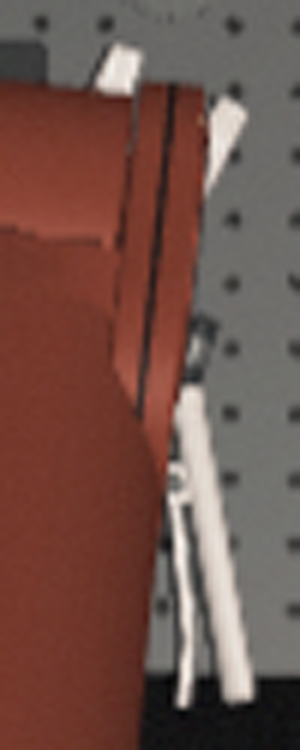

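View pics/s4c.png

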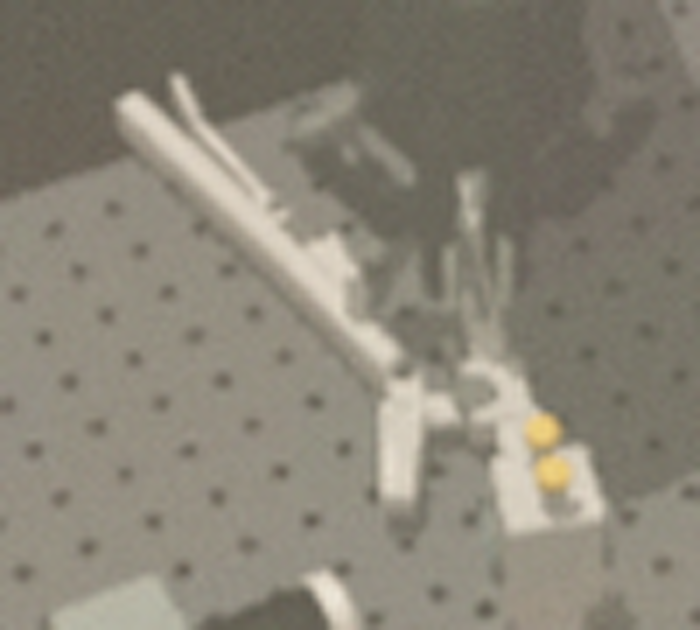

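```bash
python3 - <<'E'
from h import *
c=cam("top")
W=lambda p,k,u0,v0,z: ray(c,(p[0]+.5)/k-.5+u0,(p[1]+.5)/k-.5+v0,z)[:2]
a1=W((230,215),5,380,215,.0327);a2=W((400,500),5,380,215,.0327)
b1=W((193,400),6,300,195,.038);b2=W((238,697),6,300,195,.038)
an=lambda d:np.degrees(np.arctan2(d[1],d[0]))
print(an(a1-a2),an(b1-b2))
a=np.radians(-17.36);u=np.array([np.cos(a),np.sin(a)]);v=np.array([-u[1],u[0]]);T=np.array([.528,.032])
for p in[(115,42),(142,50),(222,95),(246,104)]:
    w=W(p,6,300,195,.032); print(p,w.round(4),((w-T)@u*1e3-55.6).round(1),((w-T)@v*1e3+14.5).round(1))
w=W((238,697),6,300,195,.038);print(w,((w-T)@u*1e3-55.6).round(1),((w-T)@v*1e3+14.5).round(1))
E
```

```text
31.976585034212277 10.164298067188431
(115, 42) [0.6299 0.007 ] 49.1 21.0
(142, 50) [ 0.6271 -0.0034] 49.6 10.3
(222, 95) [ 0.6107 -0.0344] 43.2 -24.1
(246, 104) [ 0.6076 -0.0436] 42.9 -33.9
[ 0.38303236 -0.04620919] -170.6 -103.4
```

Measured jaw tips agree with the model within 1–2 mm. I'll move to the line of approach at engaging height.

{"method": "jog_arm", "body": {
  "targets": [
    {"claw": 1, "travel": [0, 1.4, 0.2], "yaw": -0.4},
    {"claw": 1, "travel": [-1, 1.4, 0.35], "yaw": -0.4},
    {"claw": 1, "travel": [-1.4, 1.4, 0.35], "yaw": -0.4},
    {"claw": 1, "travel": [-1.4, 1.4, 0.35], "yaw": -0.4}
  ]
}}

```text
t: 5.02
ee_pos: [0.5474, 0.0422, 0.0208]
tcp_rot: [0.0, 0.147, 0.989, -0.0]
ft_force: [0.2, -0.5, -3.2]
width: 0.129
```

```bash
python3 - <<'E'
from h import *
goto(.5941,.0267,.0205,73)
c=cam("top");s=cam("scene")
crop(c,290,150,370,250,6,"t5c");crop(s,245,190,345,280,7,"s5c")
E
```

```text
travel [-4.92, -0.12, 0.04] yaw 0.12 cur jaw 73.12 ee [0.5474 0.0422 0.0208] t 5.02 w 11.0 f [ 0.2 -0.5 -3.2]
```

View pics/t5c.png

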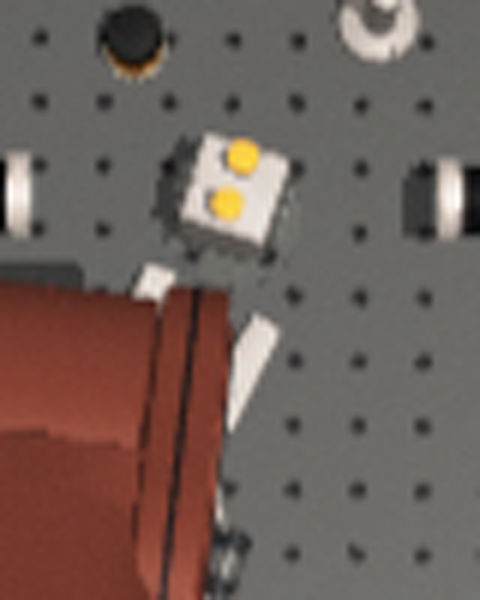

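View pics/s5c.png

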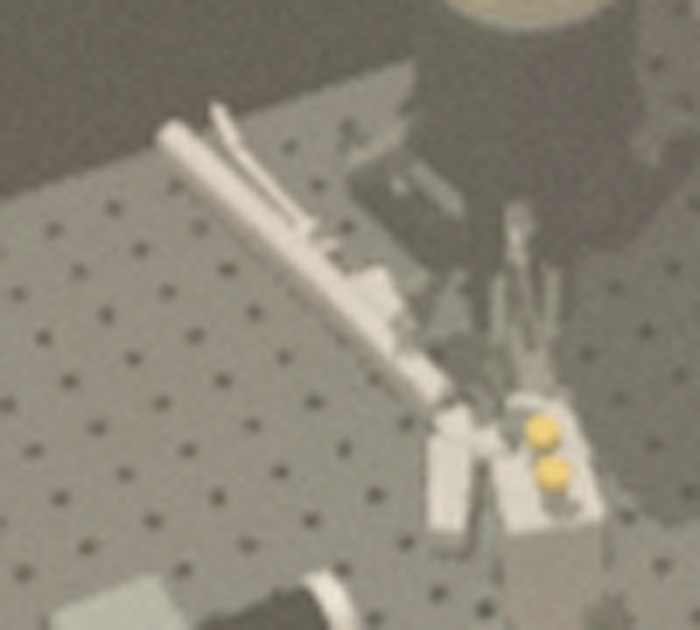

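```bash
python3 - <<'E'
from h import *
c=cam("top")
W=lambda p,k,u0,v0,z: ray(c,(p[0]+.5)/k-.5+u0,(p[1]+.5)/k-.5+v0,z)[:2]
a=np.radians(-17);u=np.array([np.cos(a),np.sin(a)]);v=np.array([-u[1],u[0]]);C=np.array([.668,-.0142])
for p in[(147,262),(176,270),(253,314),(279,323)]:
    w=W(p,6,290,150,.0287);print(w.round(4),((w-C)@u*1e3).round(1),((w-C)@v*1e3).round(1))
E
```

```text
[0.6493 0.0183] -27.4 25.6
[0.6465 0.0071] -26.8 14.1
[ 0.6304 -0.0228] -33.4 -19.3
[ 0.6272 -0.0329] -33.5 -29.8
```

The gap lies +14.1 / −19.3 mm about the axis against shank flats at ±11, so it is centred as planned. Advancing.

{"method": "jog_arm", "body": {
  "targets": [
    {"claw": 1, "travel": [-1.2, -0.1, 0.05], "yaw": 0.1},
    {"claw": 1, "travel": [-2.4, -0.1, 0.05], "yaw": 0.1},
    {"claw": 1, "travel": [-3.4, -0.1, 0.05], "yaw": 0.1},
    {"claw": 1, "travel": [-4.3, -0.1, 0.05], "yaw": 0.1},
    {"claw": 1, "travel": [-4.8, -0.1, 0.05], "yaw": 0.1},
    {"claw": 1, "travel": [-4.8, -0.1, 0.05], "yaw": 0.1},
    {"claw": 1, "travel": [-4.8, -0.1, 0.05], "yaw": 0.1}
  ]
}}

```text
t: 5.75
ee_pos: [0.5919, 0.0274, 0.0201]
tcp_rot: [-0.0, 0.148, 0.989, -0.0]
ft_force: [-0.8, 0.1, -4.3]
width: 0.126
```

```bash
python3 - <<'E'
from h import *
goto(.5941,.0267,.0205,73)
c=cam("top");s=cam("scene")
crop(c,290,150,370,250,6,"t6c");crop(s,245,190,345,280,7,"s6c")
E
```

```text
travel [-0.24, -0.01, -0.04] yaw -0.0 cur jaw 73.0 ee [0.5919 0.0274 0.0201] t 5.75 w 10.7 f [-0.8  0.1 -4.3]
```

View pics/t6c.png

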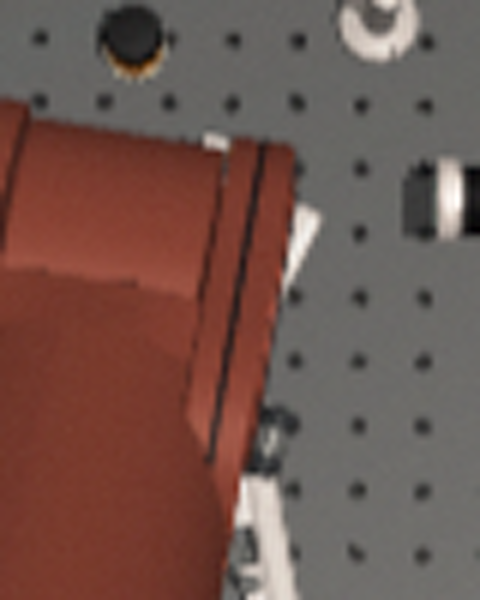

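View pics/s6c.png

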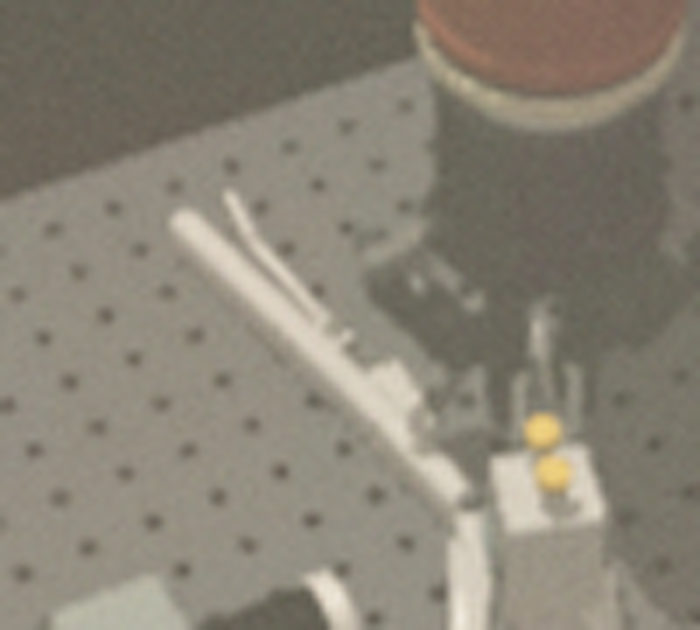

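The jaws are around the shank with no contact force. I'll lower the pliers onto the board, release and raise.

{"method": "jog_arm", "body": {
  "targets": [
    {"claw": 1, "travel": [-0.15, 0, 0.1], "yaw": 0},
    {"claw": 1, "travel": [-0.15, 0, 0.2], "yaw": 0},
    {"claw": 0.25, "travel": [-0.15, 0, 0.2], "yaw": 0},
    {"claw": 0.25, "travel": [-0.15, 0, 0.2], "yaw": 0},
    {"claw": 0.25, "travel": [-0.15, 0, 0.2], "yaw": 0},
    {"claw": 0.25, "travel": [-0.1, 0, -2], "yaw": 0},
    {"claw": 0.25, "travel": [0, 0, -5], "yaw": 0},
    {"claw": -1, "travel": [0, 0, -8], "yaw": 0},
    {"claw": -1, "travel": [0, 0, -8], "yaw": 0}
  ]
}}

```text
t: 6.6
ee_pos: [0.5954, 0.0273, 0.1062]
tcp_rot: [0.004, 0.148, 0.989, 0.001]
ft_force: [1.8, -0.0, 0.1]
width: 0.646
```

```bash
python3 - <<'E'
from h import *
goto(.5941,.0267,.1,73)
c=cam("top");s=cam("scene")
crop(c,290,150,370,310,5,"t7c");crop(s,225,190,345,290,6,"s7c")
E
```

```text
travel [0.11, -0.1, 0.62] yaw -0.02 cur jaw 72.98 ee [0.5954 0.0273 0.1062] t 6.6 w 54.9 f [ 1.8 -0.   0.1]
```

View pics/t7c.png

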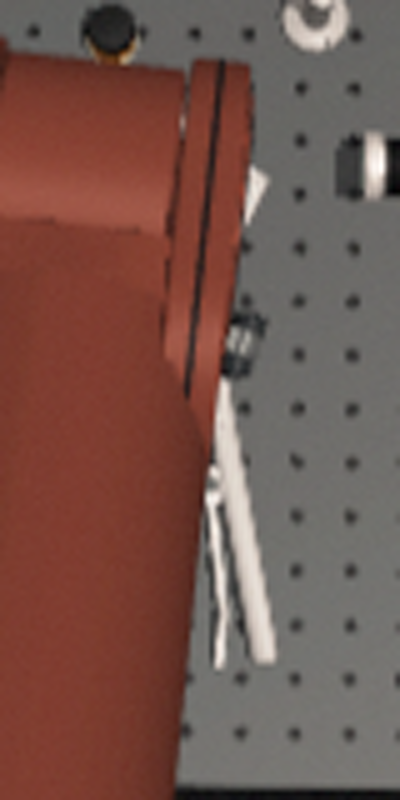

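View pics/s7c.png

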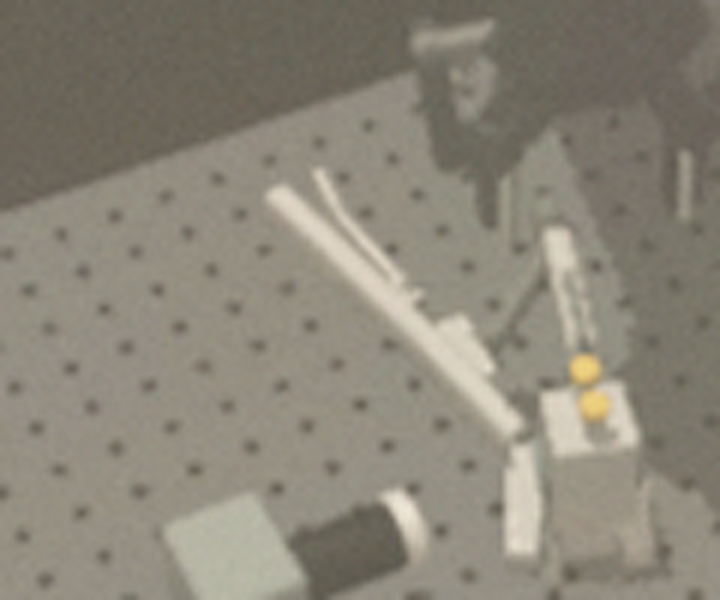

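The pliers sit around the shank with the handles free. I'll move to straddle both handles, gripper centre near pliers y = −14 mm.

```bash
python3 - <<'E'
from h import *
goto(.5852,-.0005,.06,73);goto(.5852,-.0005,.0125,73)
E
```

```text
travel [-0.06, -2.94, 4.17] yaw 0.02 cur jaw 73.02 ee [0.593  0.0277 0.1017] t 6.7 w 69.1 f [ 0.7  0.9 -0.4]
travel [-0.05, -2.95, 8.92] yaw 0.02 cur jaw 73.02 ee [0.593  0.0277 0.1017] t 6.7 w 69.1 f [ 0.7  0.9 -0.4]
```

{"method": "jog_arm", "body": {
  "targets": [
    {"claw": -1, "travel": [0, -2.9, 0], "yaw": 0},
    {"claw": -1, "travel": [0, -2.9, 2], "yaw": 0},
    {"claw": -1, "travel": [0, -2.9, 4.5], "yaw": 0},
    {"claw": -1, "travel": [0, -2.9, 4.5], "yaw": 0},
    {"claw": -1, "travel": [0, -2.9, 4.5], "yaw": 0}
  ]
}}

```text
t: 7.12
ee_pos: [0.5819, -0.0003, 0.0537]
tcp_rot: [-0.002, 0.148, 0.989, -0.001]
ft_force: [0.6, -0.4, 0.8]
width: 0.999
```

```bash
python3 - <<'E'
from h import *
goto(.5852,-.0005,.0125,73)
c=cam("top");s=cam("scene")
crop(c,290,150,370,310,5,"t8c");crop(s,225,190,345,290,6,"s8c")
E
```

```text
travel [-0.33, 0.08, 4.12] yaw 0.01 cur jaw 73.01 ee [ 5.819e-01 -3.000e-04  5.370e-02] t 7.12 w 84.9 f [ 0.6 -0.4  0.8]
```

View pics/s8c.png

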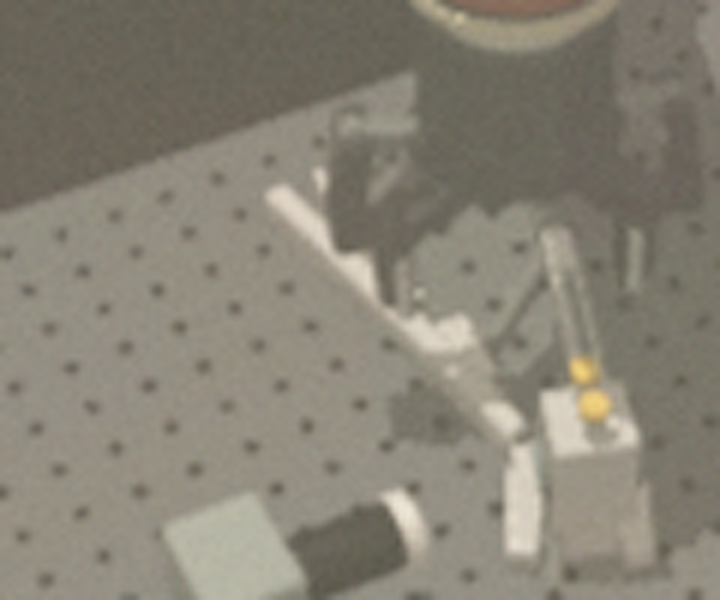

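View pics/t8c.png

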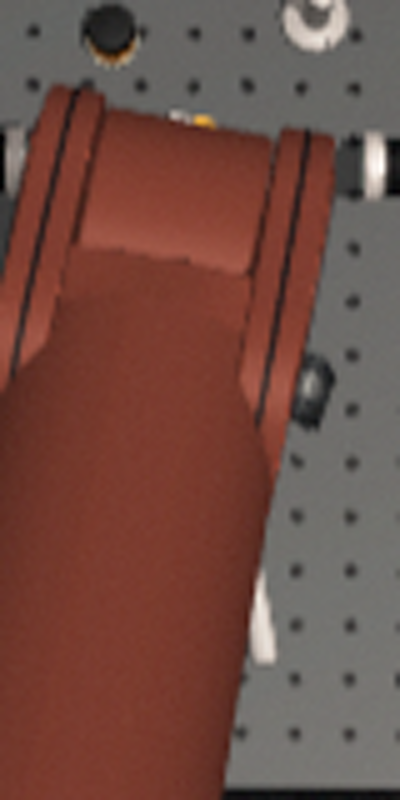

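```bash
python3 - <<'E'
from h import *
s=cam("scene");st=sensors.get_state()
T=np.array([.585,-.0008]);a=np.radians(-17);u=np.array([np.cos(a),np.sin(a)]);v=np.array([-u[1],u[0]])
for sg in(-1,1):
  for dx in(-11,0,11):
    w=T+dx/1e3*u+sg*.0425*v;print(sg,dx,((proj(s,[*w,.0327])-[225,190])*6).round(0))
# handle edges in pliers-ish coords about T
for q in[(275,185),(265,197),(390,330),(400,300),(520,435),(540,235),(570,232),(575,340)]:
    w=ray(s,q[0]/6+225,q[1]/6+190,.0327)[:2];print(q,((w-T)@u*1e3).round(1),((w-T)@v*1e3).round(1))
E
```

```text
-1 -11 [410. 343.]
-1 0 [414. 363.]
-1 11 [418. 383.]
1 -11 [611. 318.]
1 0 [616. 338.]
1 11 [621. 357.]
(275, 185) -112.5 -87.9
(265, 197) -105.8 -93.0
(390, 330) -19.7 -49.8
(400, 300) -35.8 -43.3
(520, 435) 45.5 -5.6
(540, 235) -63.6 21.3
(570, 232) -63.3 34.4
(575, 340) -1.5 25.4
```

Clearances come out at about 5 mm (moving side) and 7 mm (fixed side). I'll descend with a 1 mm shift.

{"method": "jog_arm", "body": {
  "targets": [
    {"claw": -1, "travel": [-0.15, -0.1, 1.5], "yaw": 0},
    {"claw": -1, "travel": [-0.15, -0.1, 2.8], "yaw": 0},
    {"claw": -1, "travel": [-0.15, -0.1, 3.7], "yaw": 0},
    {"claw": -1, "travel": [-0.15, -0.1, 4.1], "yaw": 0},
    {"claw": -1, "travel": [-0.15, -0.1, 4.1], "yaw": 0},
    {"claw": -1, "travel": [-0.15, -0.1, 4.1], "yaw": 0}
  ]
}}

```text
t: 7.77
ee_pos: [0.5847, -0.0016, 0.0144]
tcp_rot: [-0.0, 0.148, 0.989, -0.0]
ft_force: [-0.1, 0.3, 0.9]
width: 1.001
```

```bash
python3 - <<'E'
from h import *
goto(.5852,-.0005,.0125,73)
s=cam("scene")
crop(s,225,190,345,290,6,"s9c")
E
```

```text
travel [-0.02, 0.12, 0.19] yaw 0.01 cur jaw 73.01 ee [ 0.5847 -0.0016  0.0144] t 7.77 w 85.1 f [-0.1  0.3  0.9]
```

View pics/s9c.png

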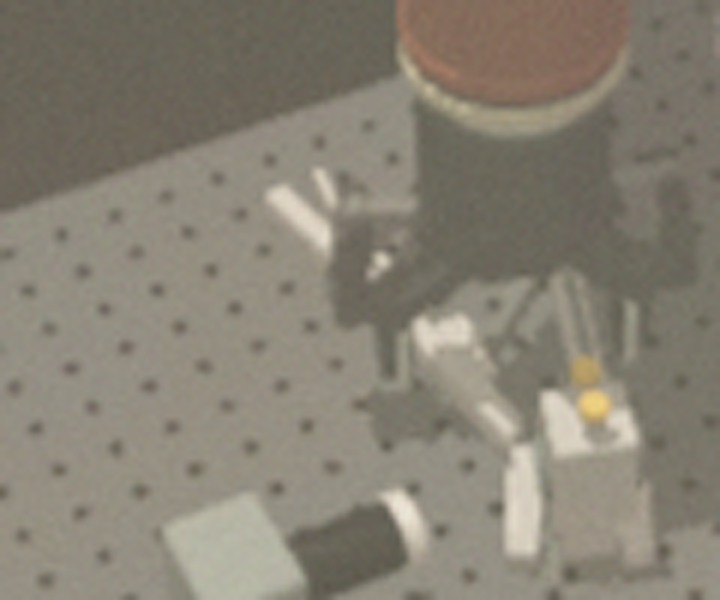

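The −y finger (crop 395,355) stands outside the moving handle with no contact. I'll squeeze while shifting +y so the fixed handle stays put.

{"method": "jog_arm", "body": {
  "targets": [
    {"claw": -0.65, "travel": [0, 0, 0.15], "yaw": 0},
    {"claw": -0.65, "travel": [0, 0.1, 0.15], "yaw": 0},
    {"claw": -0.5, "travel": [0, 0.4, 0.15], "yaw": 0},
    {"claw": -0.35, "travel": [0, 0.7, 0.15], "yaw": 0},
    {"claw": -0.2, "travel": [0, 1.0, 0.15], "yaw": 0},
    {"claw": 0, "travel": [0, 1.1, 0.15], "yaw": 0},
    {"claw": 0, "travel": [0, 1.1, 0.15], "yaw": 0},
    {"claw": 0, "travel": [0, 1.1, 0.15], "yaw": 0}
  ],
  "grip_force": 60
}}

```text
t: 8.48
ee_pos: [0.5893, 0.0095, 0.015]
tcp_rot: [0.001, 0.148, 0.989, 0.001]
ft_force: [-4.3, 1.7, 18.1]
width: 0.559
```

```bash
python3 - <<'E'
from h import *
goto(.5852,-.0005,.0125,73)
s=cam("scene");c=cam("top","t10")
crop(s,225,190,345,290,6,"s10c")
E
```

```text
travel [0.1, -1.08, 0.24] yaw -0.07 cur jaw 72.93 ee [0.5893 0.0095 0.015 ] t 8.48 w 47.5 f [-4.3  1.7 18.1]
```

View pics/s10c.png

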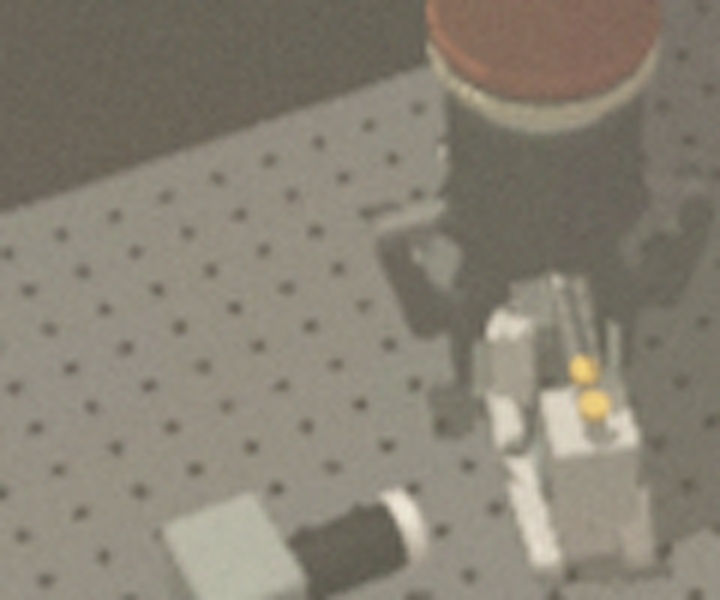

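{"method": "jog_arm", "body": {
  "targets": [
    {"claw": 0, "travel": [0, 0, -0.25], "yaw": 0},
    {"claw": 0, "travel": [0, 0, -0.25], "yaw": 0},
    {"claw": -0.5, "travel": [0, 0, -0.25], "yaw": 0},
    {"claw": -0.5, "travel": [0, 0, -0.25], "yaw": 0},
    {"claw": -0.5, "travel": [0, 0, -0.25], "yaw": 0}
  ]
}}

```text
t: 9.0
ee_pos: [0.5878, 0.009, 0.0152]
tcp_rot: [-0.0, 0.148, 0.989, -0.0]
ft_force: [-0.2, 0.2, -0.2]
width: 0.752
```

```bash
python3 - <<'E'
from h import *
goto(.5852,-.0005,.0125,73)
s=cam("scene");c=cam("top","t11")
crop(s,225,190,345,290,6,"s11c");crop(c,290,150,370,310,5,"t11c")
E
```

```text
travel [-0.03, -0.98, 0.27] yaw 0.02 cur jaw 73.02 ee [0.5878 0.009  0.0152] t 9.0 w 63.9 f [-0.2  0.2 -0.2]
```

View pics/s11c.png

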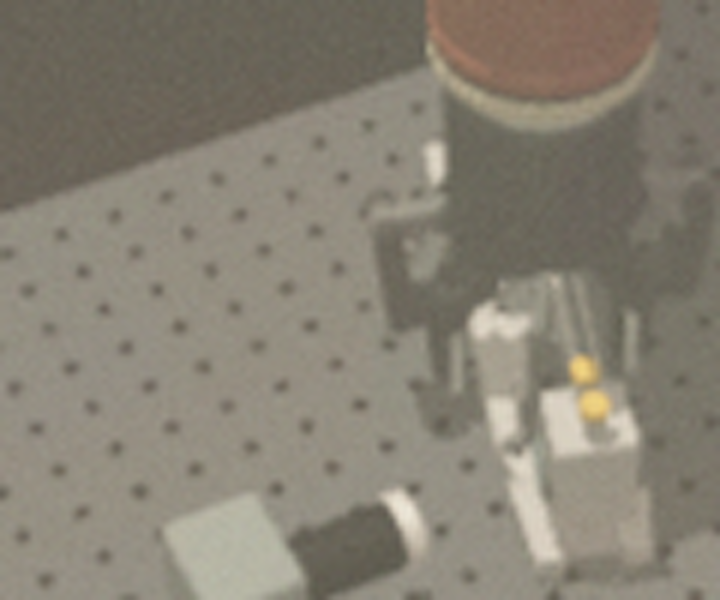

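View pics/t11c.png

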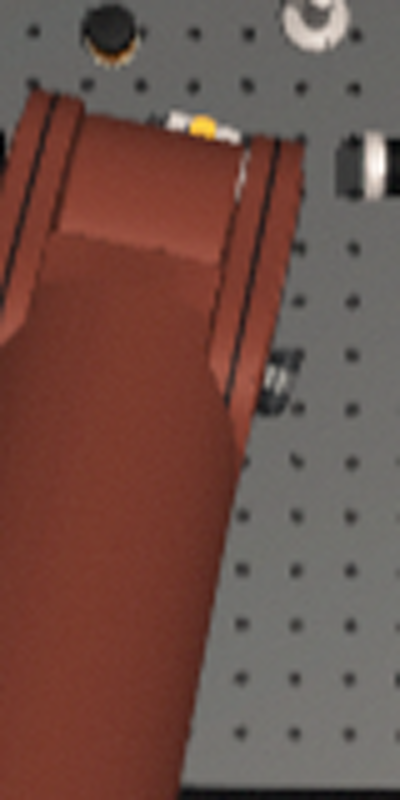

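```bash
python3 - <<'E'
from h import *
a=cv2.imread("pics/s10c.png")[240:480,400:680];b=cv2.imread("pics/s11c.png")[240:480,400:680]
o=np.hstack([cv2.convertScaleAbs(cv2.resize(x,None,fx=1.4,fy=2.0),alpha=1.6,beta=-40) for x in(a,b)])
cv2.imwrite("pics/cmp.png",o)
E
```

```text
(no output)
```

View pics/cmp.png

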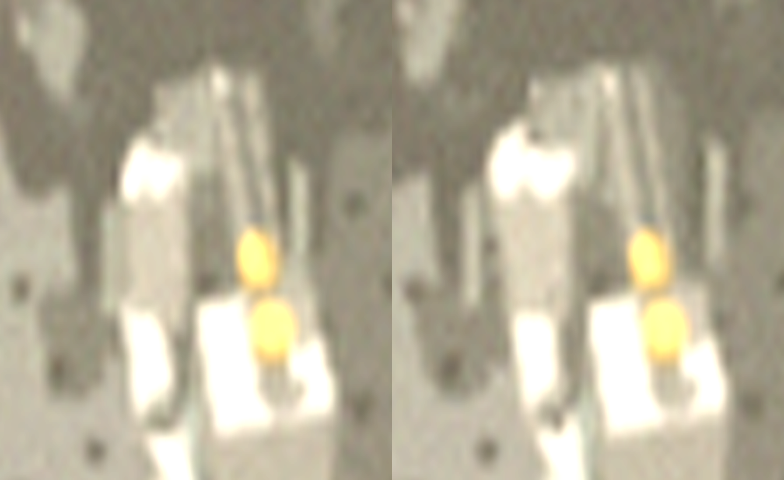

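```bash
python3 - <<'E'
from h import *
for i in range(4): s=cam("scene")
goto(.5852,-.0005,.0125,73)
crop(s,225,190,345,290,6,"s12c")
a=cv2.imread("pics/s11c.png")[240:480,400:680];b=cv2.imread("pics/s12c.png")[240:480,400:680]
o=np.hstack([cv2.convertScaleAbs(cv2.resize(x,None,fx=1.4,fy=2.0),alpha=1.6,beta=-40) for x in(a,b)])
cv2.imwrite("pics/cmp2.png",o)
E
```

```text
travel [-0.02, -0.98, 0.28] yaw 0.01 cur jaw 73.01 ee [0.5879 0.0089 0.0153] t 9.3 w 63.5 f [ 0.5 -0.8  0. ]
```

View pics/cmp2.png

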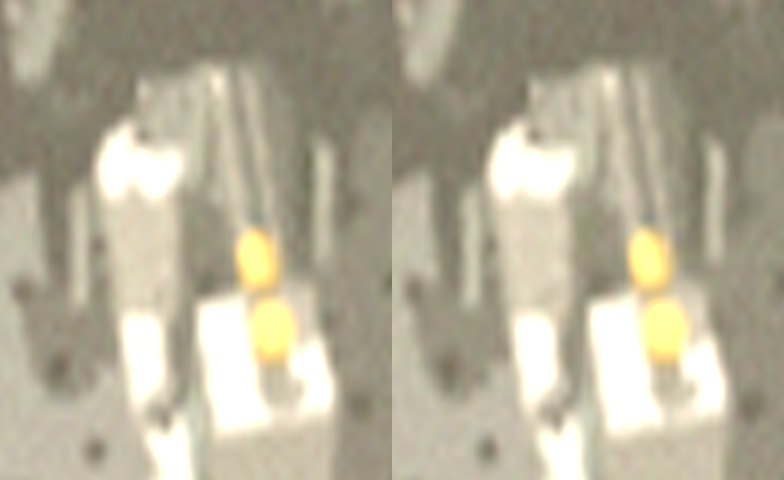

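The moving handle relaxed outwards a little and then stayed put with a gap to the finger. I'll lift away and look at the handle angle properly before turning.

{"method": "jog_arm", "body": {
  "targets": [
    {"claw": -1, "travel": [0, 0, 0], "yaw": 0},
    {"claw": -1, "travel": [0, 0, -2], "yaw": 0},
    {"claw": -1, "travel": [0, 0, -5], "yaw": 0},
    {"claw": -1, "travel": [0, 0, -8], "yaw": 0},
    {"claw": -1, "travel": [3, 4, -9], "yaw": 0},
    {"claw": -1, "travel": [3, 8, -9], "yaw": 0},
    {"claw": -1, "travel": [3, 12, -9], "yaw": 0},
    {"claw": -1, "travel": [3, 14, -9], "yaw": 0},
    {"claw": -1, "travel": [3, 14, -9], "yaw": 0}
  ]
}}

```text
t: 10.05
ee_pos: [0.6003, 0.1597, 0.1051]
tcp_rot: [0.0, 0.143, 0.99, 0.001]
ft_force: [0.1, 0.8, -0.9]
width: 1.0
```

```bash
python3 - <<'E'
from h import *
goto(.5852,-.0005,.0125,73)
s=cam("scene");c=cam("top","t13")
crop(s,225,190,345,290,6,"s13c");crop(c,290,160,390,310,5,"t13c")
E
```

```text
travel [-3.1, -15.82, 9.21] yaw 0.51 cur jaw 73.51 ee [0.6003 0.1597 0.1051] t 10.05 w 85.0 f [ 0.1  0.8 -0.9]
```

View pics/s13c.png

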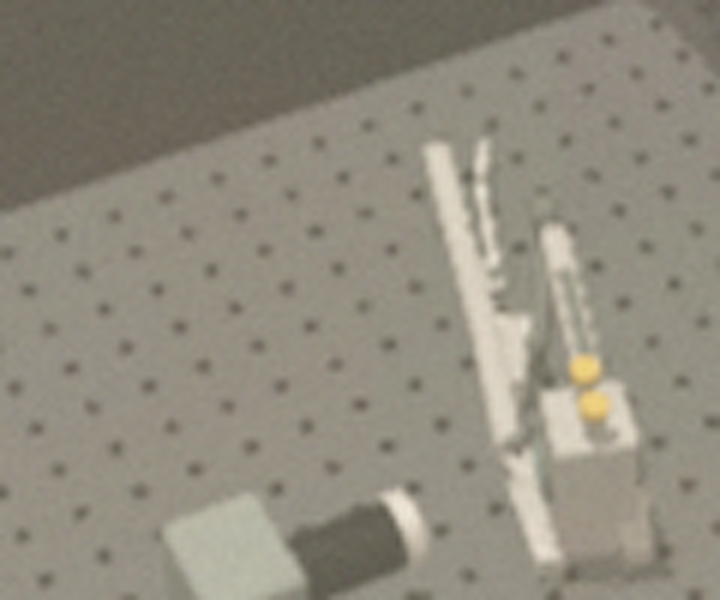

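View pics/t13c.png

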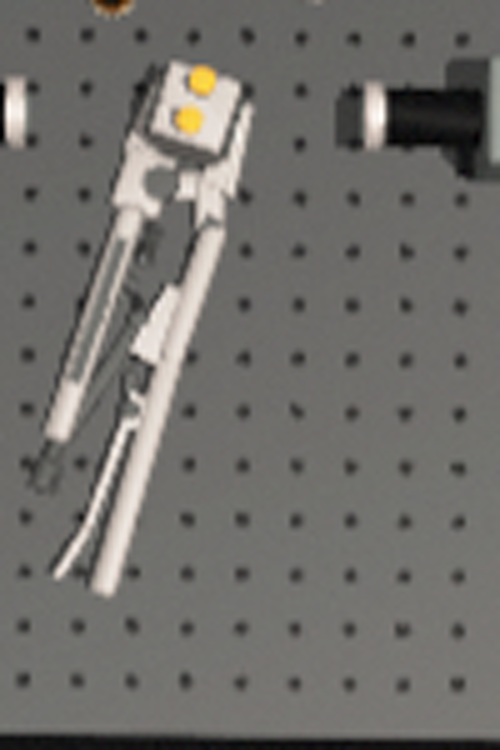

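```bash
python3 - <<'E'
from h import *
c=cam("top")
W=lambda p,z=.0327: ray(c,(p[0]+.5)/5-.5+290,(p[1]+.5)/5-.5+160,z)[:2]
an=lambda d:np.degrees(np.arctan2(d[1],d[0]))
f1,f2=W((131,215)),W((60,430));m1,m2=W((213,235)),W((104,588))
print("fixed ang",an(f1-f2),"moving",an(m1-m2))
d=(f1-f2)/np.linalg.norm(f1-f2);n=np.array([-d[1],d[0]])
C=np.array([.668,-.0142])
o=C-.083*d
def at(p1,p2,s): # offset along n at position s along d from C
    e=(p2-p1); t=(s-(p1-C)@d)/(e@d); return ((p1+t*e-C)@n)*1e3
for s in(-.083,):print("fixed ctr",at(f1,f2,s),"moving ctr",at(m1,m2,s))
print("knob end",((W((42,490),.027)-C)@d*1e3),"lever end",((W((62,576),.03)-C)@d*1e3,(W((62,576),.03)-C)@n*1e3,W((62,576),.03)),"mh end",((m2-C)@d*1e3,(m2-C)@n*1e3,m2))
E
```

```text
fixed ang -16.53540282990575 moving -15.525790303649048
fixed ctr 15.143153440518537 moving ctr -24.062429723426582
knob end -179.0598461416453 lever end (np.float64(-213.4415302733553), np.float64(-6.450033445635292), array([0.46154982, 0.04036383])) mh end (np.float64(-212.65488313081968), np.float64(-26.34732304801571), array([0.45664101, 0.02106552]))
```

The pliers stand locked by themselves: handles parallel, 52 mm over the outsides, knob 179 mm from the axis against 178 expected. I'll straddle again with the gripper slightly higher, squeeze, then turn.

```bash
python3 - <<'E'
from h import *
goto(.5871,.0051,.08,73.5);goto(.5871,.0051,.017,73.5)
E
```

```text
travel [-3.03, -14.34, 2.52] yaw -0.48 cur jaw 73.02 ee [0.6    0.1511 0.1051] t 10.2 w 84.8 f [0.3 0.1 0.9]
travel [-3.03, -14.33, 8.82] yaw -0.48 cur jaw 73.02 ee [0.6    0.1511 0.1051] t 10.2 w 84.8 f [0.3 0.1 0.9]
```

{"method": "jog_arm", "body": {
  "targets": [
    {"claw": -1, "travel": [0, -4, 0], "yaw": -0.5},
    {"claw": -1, "travel": [0, -8, 0], "yaw": -0.5},
    {"claw": -1, "travel": [-1.5, -12, 0], "yaw": -0.5},
    {"claw": -1, "travel": [-3, -14.3, 1], "yaw": -0.5},
    {"claw": -1, "travel": [-3, -14.3, 3], "yaw": -0.5},
    {"claw": -1, "travel": [-3, -14.3, 4], "yaw": -0.5},
    {"claw": -1, "travel": [-3, -14.3, 4], "yaw": -0.5}
  ]
}}

```text
t: 10.78
ee_pos: [0.5849, 0.0052, 0.0631]
tcp_rot: [-0.002, 0.144, 0.99, -0.0]
ft_force: [-1.0, 0.2, -0.6]
width: 0.999
```

```bash
python3 - <<'E'
from h import *
goto(.5871,.0051,.017,73.5)
E
```

```text
travel [-0.23, 0.06, 4.61] yaw -0.1 cur jaw 73.4 ee [0.5849 0.0052 0.0631] t 10.78 w 84.9 f [-1.   0.2 -0.6]
```

{"method": "jog_arm", "body": {
  "targets": [
    {"claw": -1, "travel": [-0.1, 0, 2], "yaw": 0},
    {"claw": -1, "travel": [-0.1, 0, 4], "yaw": 0},
    {"claw": -0.8, "travel": [-0.1, 0, 4.6], "yaw": 0},
    {"claw": -0.5, "travel": [-0.1, 0, 4.6], "yaw": 0},
    {"claw": 0, "travel": [-0.1, 0, 4.6], "yaw": 0},
    {"claw": 0, "travel": [-0.1, 0, 4.6], "yaw": 0},
    {"claw": 0, "travel": [-0.1, 0, 4.6], "yaw": 0},
    {"claw": 0, "travel": [-0.1, 0, 4.6], "yaw": 0},
    {"claw": 0, "travel": [-0.1, 0, 4.6], "yaw": 0},
    {"claw": 0, "travel": [-0.1, 0, 4.6], "yaw": 0}
  ]
}}

```text
t: 11.62
ee_pos: [0.589, 0.0072, 0.0213]
tcp_rot: [0.001, 0.143, 0.99, 0.001]
ft_force: [-2.4, 3.1, 6.6]
width: 0.548
```

```bash
python3 - <<'E'
from h import *
goto(.5871,.0051,.017,73.5)
s=cam("scene");crop(s,225,190,345,290,6,"s14c")
E
```

```text
travel [0.12, -0.26, 0.42] yaw 0.06 cur jaw 73.56 ee [0.589  0.0072 0.0213] t 11.62 w 46.6 f [-2.4  3.1  6.6]
```

View pics/s14c.png

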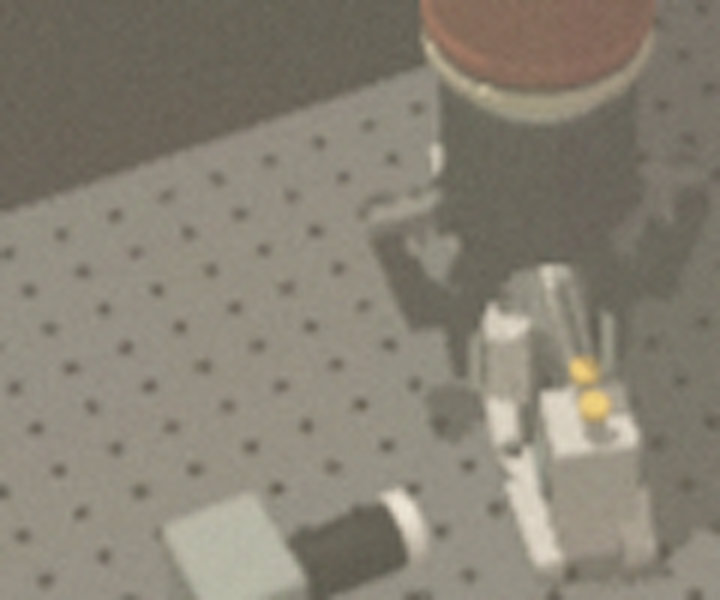

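```bash
python3 - <<'E'
from h import *
C=np.array([.668,-.0142]);T=np.array([.589,.0072]);a=np.radians(163.5);tx=np.array([np.cos(a),np.sin(a)]);ty=np.array([tx[1],-tx[0]])
for d in(3,6,9,12,15,17.9,20):
    r=np.radians(d);R=np.array([[np.cos(r),-np.sin(r)],[np.sin(r),np.cos(r)]]);e=C+R@(T-C)-T;print(d,(e@tx*100).round(2),(e@ty*100).round(2))
E
```

```text
3 -0.02 -0.43
6 -0.06 -0.85
9 -0.13 -1.28
12 -0.22 -1.7
15 -0.33 -2.11
17.9 -0.46 -2.51
20 -0.56 -2.79
```

{"method": "jog_arm", "body": {
  "targets": [
    {"claw": 0, "travel": [0, -0.43, -0.1], "yaw": -3},
    {"claw": 0, "travel": [-0.06, -0.85, -0.1], "yaw": -6},
    {"claw": 0, "travel": [-0.13, -1.28, -0.1], "yaw": -9},
    {"claw": 0, "travel": [-0.22, -1.7, -0.1], "yaw": -12},
    {"claw": 0, "travel": [-0.33, -2.11, -0.1], "yaw": -15},
    {"claw": 0, "travel": [-0.46, -2.51, -0.1], "yaw": -17.9},
    {"claw": 0, "travel": [-0.46, -2.51, -0.1], "yaw": -17.9},
    {"claw": 0, "travel": [-0.46, -2.51, -0.1], "yaw": -17.9}
  ]
}}

```text
t: 12.33
ee_pos: [0.5864, -0.0186, 0.0215]
tcp_rot: [0.001, -0.012, 1.0, 0.001]
ft_force: [1.2, 3.1, 0.2]
width: 0.532
```

```bash
python3 - <<'E'
from h import *
goto(.5858,-.0158,.017,90.9)
s=cam("scene");crop(s,225,190,345,290,6,"s15c");c=cam("top");crop(c,300,150,360,200,12,"t15c")
E
```

```text
travel [0.05, 0.28, 0.45] yaw 0.49 cur jaw 91.39 ee [ 0.5864 -0.0186  0.0215] t 12.33 w 45.2 f [1.2 3.1 0.2]
```

View pics/s15c.png

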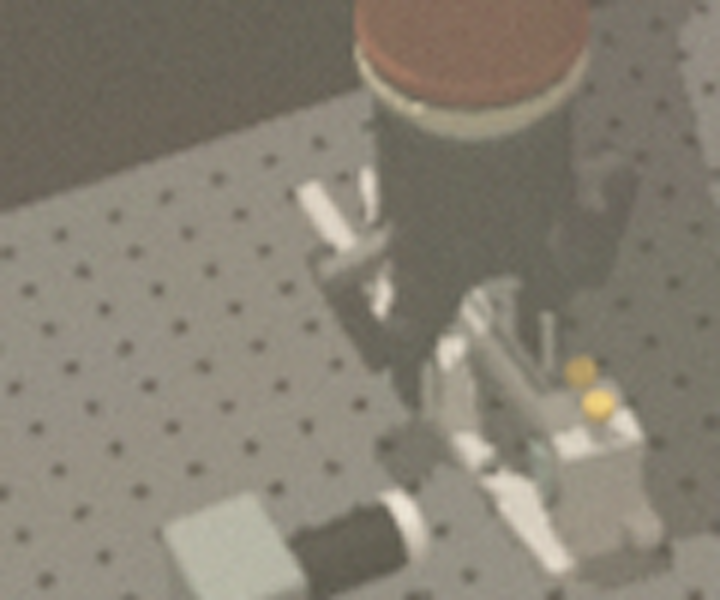

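View pics/t15c.png

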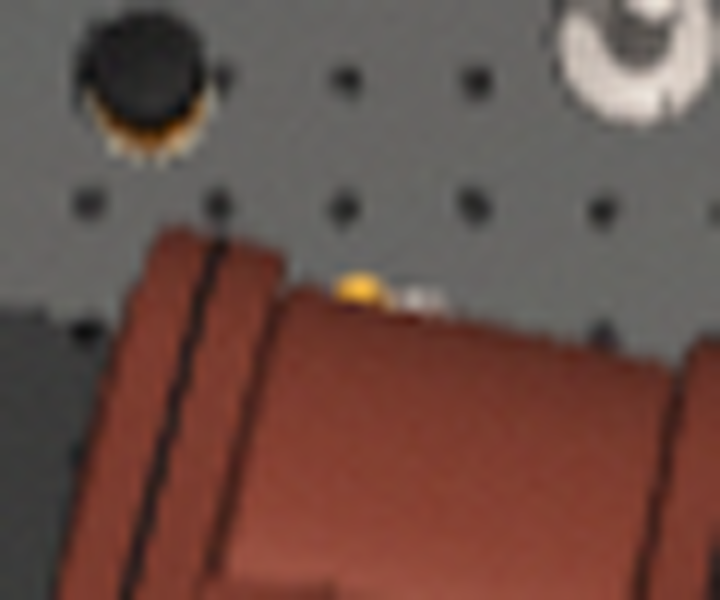

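```bash
python3 - <<'E'
from h import *
s=cam("scene");crop(s,305,235,345,285,12,"s16c")
an=lambda d:np.degrees(np.arctan2(d[1],d[0]))
def ports(im,x0=225,y0=190):
    h=cv2.cvtColor(im,cv2.COLOR_BGR2HSV);m=((h[...,0]>15)&(h[...,0]<35)&(h[...,1]>110)&(h[...,2]>90)).astype(np.uint8)
    n,l,st,ce=cv2.connectedComponentsWithStats(m);o=np.argsort(-st[1:,4])[:3]+1
    return [(st[i,4],ce[i].round(1)) for i in o]
for f in("s7c","s13c","s14c","s15c"):
    im=cv2.imread(f"pics/{f}.png");P=ports(im);print(f,P)
    q=[ray(s,(p[1][0]+.5)/6-.5+225,(p[1][1]+.5)/6-.5+190,.1067)[:2] for p in P[:2]]
    d=q[0]-q[1]; d=d if d[0]>0 else -d; print(q,an(d),np.linalg.norm(d))
E
```

```text
s7c [(np.int32(435), array([584.2, 370.4])), (np.int32(387), array([594. , 406.1]))]
[array([ 0.66302653, -0.01145036]), array([ 0.68047829, -0.01631969])] -15.589966281654181 0.01811834216769916
s13c [(np.int32(383), array([593.7, 406.2])), (np.int32(374), array([583.9, 371.1]))]
[array([ 0.68047202, -0.01644318]), array([ 0.66328944, -0.011714  ])] -15.38855893269084 0.01782151723565096
s14c [(np.int32(414), array([594.1, 405.8])), (np.int32(348), array([583.1, 371.2]))]
[array([ 0.68036365, -0.01621794]), array([ 0.66319932, -0.01200876])] -13.778650147671412 0.017672894887498507
s15c [(np.int32(431), array([598.4, 405.4])), (np.int32(75), array([583.8, 372.8])), (np.int32(3), array([581.7, 365.3]))]
[array([ 0.6809059 , -0.01468215]), array([ 0.66403338, -0.01214045])] -8.566685588204267 0.017062886942147037
```

View pics/s16c.png

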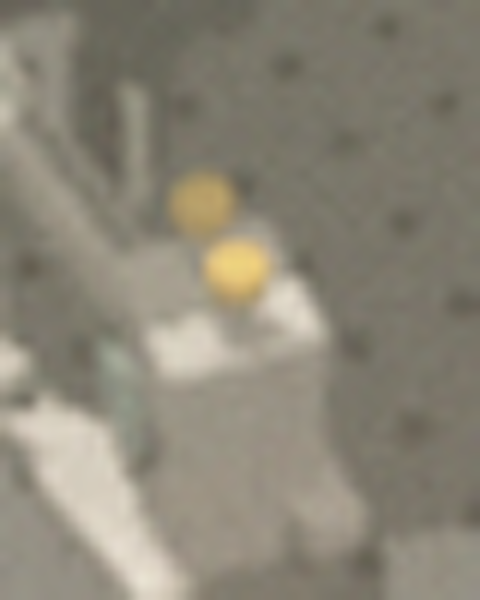

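```bash
python3 - <<'E'
from h import *
s=cam("scene")
an=lambda d:np.degrees(np.arctan2(d[1],d[0]))
R=lambda p,k,u,v,z:ray(s,(p[0]+.5)/k-.5+u,(p[1]+.5)/k-.5+v,z)[:2]
a,b=R((202,203),12,305,235,.1067),R((238,270),12,305,235,.1067);print("ports",a,b,an(b-a))
a,b=R((160,382),12,305,235,.0887),R((328,345),12,305,235,.0887);print("edge",an(b-a)-90,np.linalg.norm(a-b))
a,b=R((555,455),6,225,190,.0887),R((638,441),6,225,190,.0887);print("edge init",an(b-a)-90,np.linalg.norm(a-b))
E
```

```text
ports [ 0.66282548 -0.0128183 ] [ 0.68067976 -0.01441649] -5.115095131138426
edge -10.549601337625475 0.033182333159328656
edge init -14.101459385377296 0.03226498334994804
```

Scene-view port line suggests −5°, the block edge −10°; they disagree, so I need the top view. I'll release and move aside to measure.

{"method": "jog_arm", "body": {
  "targets": [
    {"claw": -0.6, "travel": [0, 0, 0], "yaw": 0},
    {"claw": -1, "travel": [0, 0, 0], "yaw": 0},
    {"claw": -1, "travel": [0, 0, -2], "yaw": 0},
    {"claw": -1, "travel": [0, 0, -5], "yaw": 0},
    {"claw": -1, "travel": [1, 3, -8], "yaw": 0},
    {"claw": -1, "travel": [3, 7, -9], "yaw": 0},
    {"claw": -1, "travel": [3, 11, -9], "yaw": 0},
    {"claw": -1, "travel": [3, 15, -9], "yaw": 0},
    {"claw": -1, "travel": [3, 17, -9], "yaw": 0},
    {"claw": -1, "travel": [3, 17, -9], "yaw": 0}
  ]
}}

```text
t: 13.37
ee_pos: [0.5499, 0.1558, 0.1101]
tcp_rot: [-0.0, -0.016, 1.0, 0.001]
ft_force: [-1.0, 0.2, -0.4]
width: 0.999
```

```bash
cat >> h.py <<'E'
def cellang(c):
    g=cv2.resize(c["pixels"][165:200,312:348],None,fx=12,fy=12,interpolation=cv2.INTER_CUBIC)
    for th in(140,160,180):
        m=(g.max(2)>th).astype(np.uint8);m=cv2.morphologyEx(m,cv2.MORPH_OPEN,np.ones((25,25)))
        k=max(cv2.findContours(m,0,2)[0],key=cv2.contourArea);r=cv2.minAreaRect(k);a=r[2];a=a-90 if a>45 else a
        print("cell rect",th,np.round(r[1],0),"world ang",round(1.6-a,1),"(want 0.9)")
    hs=cv2.cvtColor(g,cv2.COLOR_RGB2HSV);m=((hs[...,0]>15)&(hs[...,0]<35)&(hs[...,1]>130)&(hs[...,2]>90)).astype(np.uint8)
    n,l,st,ce=cv2.connectedComponentsWithStats(m);o=np.argsort(-st[1:,4])[:2]+1
    q=[ray(c,(ce[i][0]+.5)/12-.5+312,(ce[i][1]+.5)/12-.5+165,.1067)[:2] for i in o];d=q[0]-q[1];d=d if d[0]>0 else -d
    print("ports ang",np.degrees(np.arctan2(d[1],d[0])).round(1),np.linalg.norm(d).round(4))
E
python3 - <<'E'
from h import *
goto(.5858,-.0158,.08,90.9)
c=cam("top");cellang(c);crop(c,270,150,390,310,5,"t17c")
E
```

```text
travel [-3.04, -17.27, 2.99] yaw 0.94 cur jaw 91.84 ee [0.5499 0.1558 0.1101] t 13.37 w 84.9 f [-1.   0.2 -0.4]
cell rect 140 [183. 197.] world ang -5.8 (want 0.9)
cell rect 160 [178. 191.] world ang -5.9 (want 0.9)
cell rect 180 [174. 185.] world ang -6.0 (want 0.9)
ports ang -6.0 0.0185
```

View pics/t17c.png

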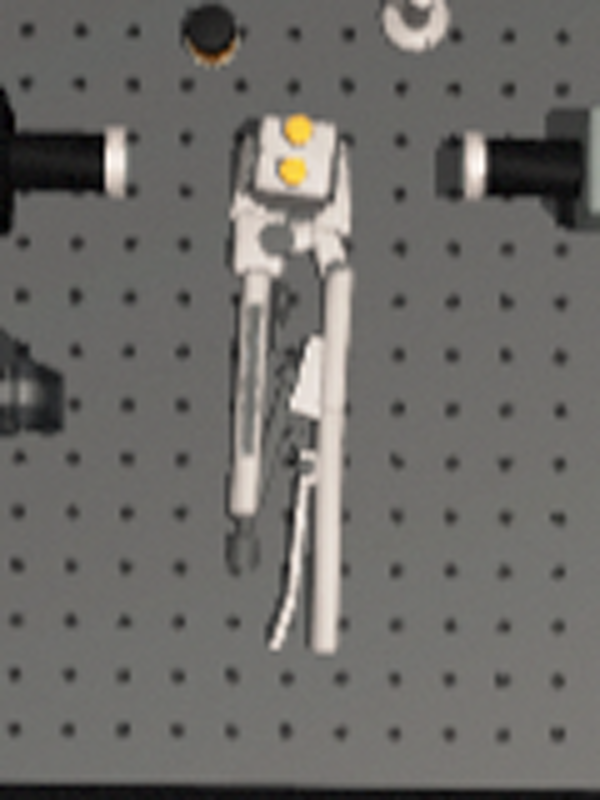

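The cell is at −6.0° by both the rectangle and the ports (want +0.9°), while the pliers are at about −2°, so there is roughly 4° of play. I'll regrip and turn about 7° more.

```bash
python3 - <<'E'
from h import *
c=cam("top")
W=lambda p,z=.0327: ray(c,(p[0]+.5)/5-.5+270,(p[1]+.5)/5-.5+150,z)[:2]
an=lambda d:np.degrees(np.arctan2(d[1],d[0]))
f1,f2=W((257,278)),W((242,508));m1,m2=W((338,275)),W((325,645));print(an(f1-f2),an(m1-m2))
x=.585
g=lambda a,b:a+(b-a)*(x-a[0])/(b[0]-a[0])
print(g(f1,f2),g(m1,m2),(g(f1,f2)+g(m1,m2))/2)
goto(x,((g(f1,f2)+g(m1,m2))/2)[1],.019,89)
C=np.array([.668,-.0142]);T=np.array([x,((g(f1,f2)+g(m1,m2))/2)[1]]);a=np.radians(179);tx=np.array([np.cos(a),np.sin(a)]);ty=np.array([tx[1],-tx[0]])
for d in(2.5,5,7.5,10):
    r=np.radians(d);R=np.array([[np.cos(r),-np.sin(r)],[np.sin(r),np.cos(r)]]);e=C+R@(T-C)-T;print(d,(e@tx*100).round(2),(e@ty*100).round(2))
E
```

```text
-2.102573221539957 -0.49144065381705987
[0.585     0.0029676] [ 0.585      -0.03506123] [ 0.585      -0.01604681]
travel [-3.0, -16.63, 9.12] yaw 2.5 cur jaw 91.5 ee [0.5507 0.1496 0.11  ] t 13.47 w 85.1 f [ 0.1 -0.9 -0.2]
2.5 -0.02 -0.36
5 -0.06 -0.72
7.5 -0.11 -1.08
10 -0.18 -1.44
```

{"method": "jog_arm", "body": {
  "targets": [
    {"claw": -1, "travel": [0, -4, 0], "yaw": 1},
    {"claw": -1, "travel": [0, -8, 0], "yaw": 2.5},
    {"claw": -1, "travel": [-2, -12, 0], "yaw": 2.5},
    {"claw": -1, "travel": [-3, -16, 0], "yaw": 2.5},
    {"claw": -1, "travel": [-3, -16.6, 1], "yaw": 2.5},
    {"claw": -1, "travel": [-3, -16.6, 4], "yaw": 2.5},
    {"claw": -1, "travel": [-3, -16.6, 7], "yaw": 2.5},
    {"claw": -1, "travel": [-3, -16.6, 9.1], "yaw": 2.5},
    {"claw": -1, "travel": [-3, -16.6, 9.1], "yaw": 2.5},
    {"claw": -0.5, "travel": [-3, -16.6, 9.1], "yaw": 2.5}
  ]
}}

```text
t: 14.3
ee_pos: [0.584, -0.0177, 0.0188]
tcp_rot: [-0.001, 0.011, 1.0, -0.001]
ft_force: [0.8, -0.9, 0.3]
width: 0.883
```

{"method": "jog_arm", "body": {
  "targets": [
    {"claw": 0, "travel": [0, 0, 0], "yaw": 0},
    {"claw": 0, "travel": [0, 0, 0], "yaw": 0},
    {"claw": 0, "travel": [0, 0, 0], "yaw": 0},
    {"claw": 0, "travel": [0, 0, 0], "yaw": 0}
  ]
}}

```text
t: 14.63
ee_pos: [0.5864, -0.0143, 0.0222]
tcp_rot: [0.001, 0.01, 1.0, 0.001]
ft_force: [-5.8, 4.7, 15.1]
width: 0.541
```

```bash
python3 - <<'E'
from h import *
goto(.585,-.016,.019,89)
E
```

```text
travel [0.14, -0.17, 0.32] yaw -0.11 cur jaw 88.89 ee [ 0.5864 -0.0143  0.0222] t 14.63 w 46.0 f [-5.8  4.7 15.1]
```

{"method": "jog_arm", "body": {
  "targets": [
    {"claw": 0, "travel": [0, -0.36, -0.1], "yaw": -2.5},
    {"claw": 0, "travel": [-0.06, -0.72, -0.1], "yaw": -5},
    {"claw": 0, "travel": [-0.12, -1.15, -0.1], "yaw": -8},
    {"claw": 0, "travel": [-0.12, -1.15, -0.1], "yaw": -8},
    {"claw": 0, "travel": [-0.12, -1.15, -0.1], "yaw": -8},
    {"claw": 0, "travel": [-0.12, -1.15, -0.1], "yaw": -8}
  ]
}}

```text
t: 15.13
ee_pos: [0.5873, -0.0266, 0.0226]
tcp_rot: [0.001, -0.06, 0.998, 0.001]
ft_force: [-3.5, 2.0, 8.1]
width: 0.533
```

```bash
python3 - <<'E'
from h import *
goto(.585,-.027,.019,97)
s=cam("scene");crop(s,305,235,345,285,12,"s18c")
E
```

```text
travel [0.23, -0.02, 0.35] yaw -0.09 cur jaw 96.91 ee [ 0.5873 -0.0266  0.0226] t 15.13 w 45.3 f [-3.5  2.   8.1]
```

View pics/s18c.png

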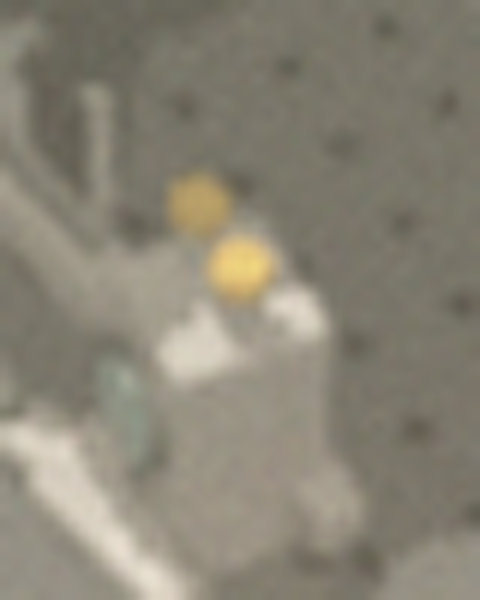

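```bash
python3 - <<'E'
from h import *
s=cam("scene")
R=lambda p:ray(s,(p[0]+.5)/12-.5+305,(p[1]+.5)/12-.5+235,.1067)[:2]
for a,b in[((199,203),(241,268)),((202,203),(238,270))]:
    d=R(b)-R(a);print(np.degrees(np.arctan2(d[1],d[0])))
E
```

```text
-1.1402572668756568
-5.115095131138426
```

The port line is 4° further round, so about −2°. I'll turn 3° more, then check from the top.

{"method": "jog_arm", "body": {
  "targets": [
    {"claw": 0, "travel": [-0.02, -0.23, 0], "yaw": -1.5},
    {"claw": 0, "travel": [-0.05, -0.45, 0], "yaw": -3},
    {"claw": 0, "travel": [-0.05, -0.45, 0], "yaw": -3},
    {"claw": 0, "travel": [-0.05, -0.45, 0], "yaw": -3},
    {"claw": 0, "travel": [-0.05, -0.45, 0], "yaw": -3},
    {"claw": 0, "travel": [-0.05, -0.45, 0], "yaw": -3}
  ]
}}

```text
t: 15.73
ee_pos: [0.5881, -0.0305, 0.0226]
tcp_rot: [0.001, -0.086, 0.996, 0.001]
ft_force: [-3.8, 4.4, 9.5]
width: 0.527
```

{"method": "jog_arm", "body": {
  "targets": [
    {"claw": -0.6, "travel": [0, 0, 0], "yaw": 0},
    {"claw": -1, "travel": [0, 0, 0], "yaw": 0},
    {"claw": -1, "travel": [0, 0, -2], "yaw": 0},
    {"claw": -1, "travel": [0, 0, -5], "yaw": 0},
    {"claw": -1, "travel": [1, 3, -8], "yaw": 0},
    {"claw": -1, "travel": [3, 7, -9], "yaw": 0},
    {"claw": -1, "travel": [3, 11, -9], "yaw": 0},
    {"claw": -1, "travel": [3, 15, -9], "yaw": 0},
    {"claw": -1, "travel": [3, 17, -9], "yaw": 0},
    {"claw": -1, "travel": [3, 17, -9], "yaw": 0}
  ]
}}

```text
t: 16.57
ee_pos: [0.5274, 0.1371, 0.1109]
tcp_rot: [0.001, -0.09, 0.996, 0.001]
ft_force: [-0.1, 0.8, 0.7]
width: 0.999
```

```bash
python3 - <<'E'
from h import *
goto(.5858,-.0158,.08,90.9)
c=cam("top");cellang(c);crop(c,270,150,390,310,5,"t19c")
s=cam("scene");crop(s,225,190,345,290,6,"s19c")
E
```

```text
travel [-3.0, -16.1, 3.06] yaw 9.46 cur jaw 100.36 ee [0.5274 0.1371 0.1109] t 16.57 w 84.9 f [-0.1  0.8  0.7]
cell rect 140 [191. 178.] world ang 1.6 (want 0.9)
cell rect 160 [171. 186.] world ang 1.6 (want 0.9)
cell rect 180 [180. 166.] world ang 1.6 (want 0.9)
ports ang 1.5 0.0183
```

View pics/t19c.png

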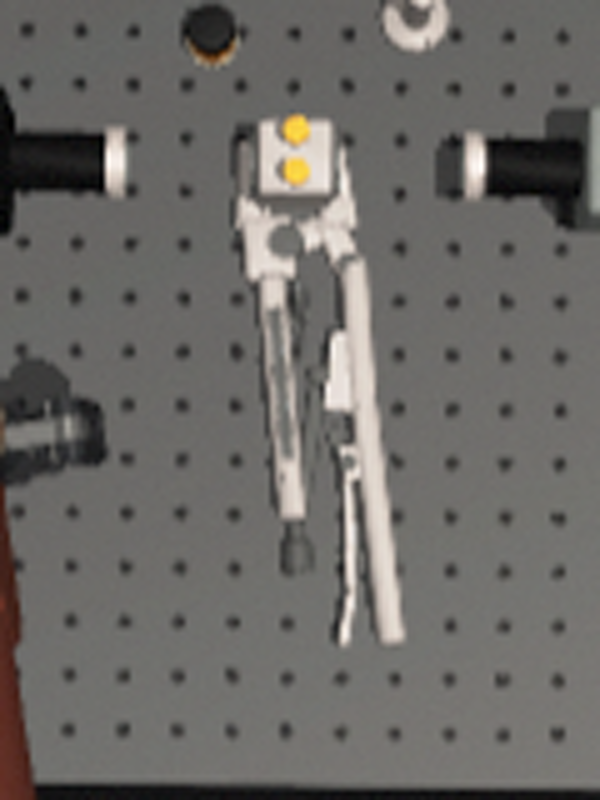

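View pics/s19c.png

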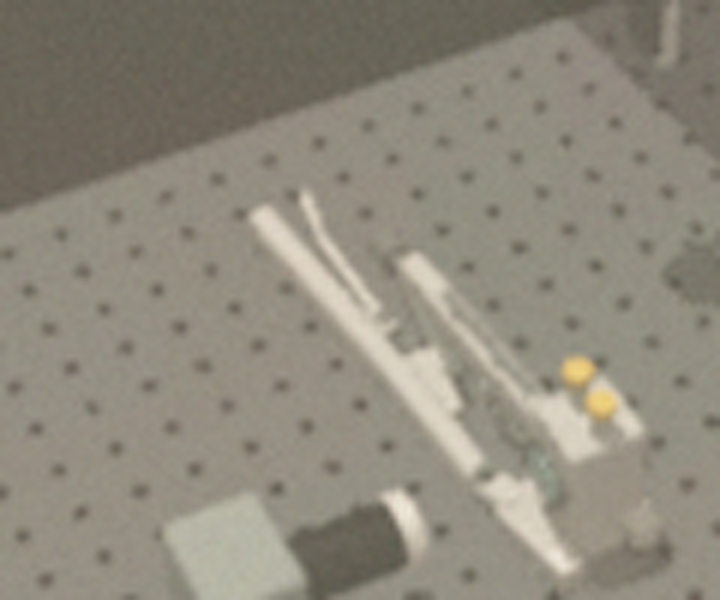

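The cell is at 1.6° by both measures (board 0.9°) with the pliers still locked. Next is the lever pinch: lever end at crop (343,640), moving handle end at (392,640).

```bash
python3 - <<'E'
from h import *
c=cam("top");crop(c,325,240,360,290,12,"t20c")
W=lambda p,z: ray(c,(p[0]+.5)/5-.5+270,(p[1]+.5)/5-.5+150,z)[:2]
for p in [(343,645),(345,630),(338,628),(400,628),(388,628),(392,640)]: print(p,W(p,.0317).round(4))
goto(.5,-.04,.1,96.5)
E
```

```text
(343, 645) [ 0.4552 -0.0422]
(345, 630) [ 0.4621 -0.0429]
(338, 628) [ 0.4629 -0.0397]
(400, 628) [ 0.4637 -0.0679]
(388, 628) [ 0.4635 -0.0624]
(392, 640) [ 0.4581 -0.0644]
travel [5.75, -16.24, 1.07] yaw 3.39 cur jaw 99.89 ee [0.5288 0.1298 0.1107] t 16.72 w 84.8 f [-0.   0.  -0.2]
```

View pics/t20c.png

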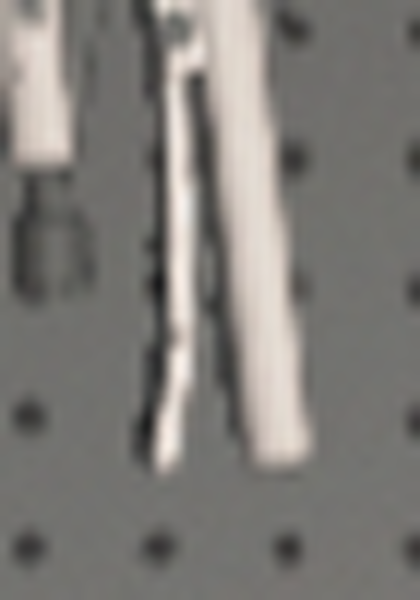

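```bash
python3 - <<'E'
from h import *
goto(.464,-.054,.07,96.5);goto(.464,-.054,.017,96.5)
E
```

```text
travel [9.54, -17.0, 4.07] yaw 3.39 cur jaw 99.89 ee [0.5288 0.1298 0.1107] t 16.72 w 84.8 f [-0.   0.  -0.2]
travel [9.54, -16.99, 9.37] yaw 3.39 cur jaw 99.89 ee [0.5288 0.1298 0.1107] t 16.72 w 84.8 f [-0.   0.  -0.2]
```

{"method": "jog_arm", "body": {
  "targets": [
    {"claw": -0.2, "travel": [3, -3, 0], "yaw": 1},
    {"claw": -0.2, "travel": [6, -6, 0], "yaw": 3.4},
    {"claw": -0.2, "travel": [8, -9.5, 0], "yaw": 3.4},
    {"claw": -0.2, "travel": [9.5, -13.5, 0], "yaw": 3.4},
    {"claw": -0.2, "travel": [9.5, -17, 1], "yaw": 3.4},
    {"claw": -0.2, "travel": [9.5, -17, 4], "yaw": 3.4},
    {"claw": -0.2, "travel": [9.5, -17, 5], "yaw": 3.4},
    {"claw": -0.2, "travel": [9.5, -17, 5], "yaw": 3.4},
    {"claw": -0.2, "travel": [9.5, -17, 5], "yaw": 3.4}
  ]
}}

```text
t: 17.47
ee_pos: [0.4636, -0.0532, 0.0602]
tcp_rot: [-0.001, -0.057, 0.998, -0.0]
ft_force: [-0.0, 0.1, 0.5]
width: 0.599
```

```bash
python3 - <<'E'
from h import *
goto(.464,-.054,.017,96.5)
s=cam("scene");crop(s,215,180,325,280,6,"s21c")
T=np.array([.464,-.054]);a=np.radians(96.5);v=np.array([np.cos(a),np.sin(a)])
for k in(-.025,.025):print(((proj(s,[*(T+k*v),.0327])-[215,180])*6).round())
E
```

```text
travel [-0.04, -0.08, 4.32] yaw -0.02 cur jaw 96.48 ee [ 0.4636 -0.0532  0.0602] t 17.47 w 50.9 f [-0.   0.1  0.5]
[292. 287.]
[392. 242.]
```

View pics/s21c.png

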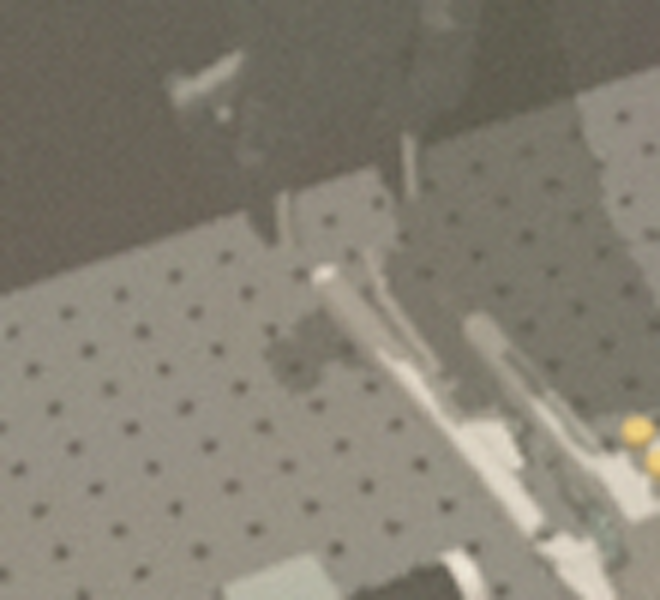

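Projected pads (292,287) and (392,242) lie about 10 mm outside the handle end (313,280) and the lever (370,250). Descending, then pinching.

{"method": "jog_arm", "body": {
  "targets": [
    {"claw": -0.2, "travel": [0, -0.1, 2], "yaw": 0},
    {"claw": -0.2, "travel": [0, -0.1, 3.8], "yaw": 0},
    {"claw": -0.2, "travel": [0, -0.1, 4.3], "yaw": 0},
    {"claw": -0.2, "travel": [0, -0.1, 4.3], "yaw": 0},
    {"claw": -0.2, "travel": [0, -0.1, 4.3], "yaw": 0}
  ]
}}

```text
t: 17.93
ee_pos: [0.4647, -0.0537, 0.0182]
tcp_rot: [0.0, -0.057, 0.998, -0.0]
ft_force: [0.9, 0.2, 0.9]
width: 0.602
```

{"method": "jog_arm", "body": {
  "targets": [
    {"claw": 0.2, "travel": [0, 0, 0], "yaw": 0},
    {"claw": 0.3, "travel": [0, 0, 0], "yaw": 0},
    {"claw": 0.4, "travel": [0, -0.1, 0], "yaw": 0},
    {"claw": 0.5, "travel": [0, -0.3, 0], "yaw": 0},
    {"claw": 0.58, "travel": [0, -0.4, 0], "yaw": 0},
    {"claw": 0.65, "travel": [0, -0.5, 0], "yaw": 0},
    {"claw": 0.68, "travel": [0, -0.5, 0], "yaw": 0}
  ],
  "grip_force": 30
}}

```text
t: 18.52
ee_pos: [0.4649, -0.0597, 0.0175]
tcp_rot: [0.0, -0.056, 0.998, -0.0]
ft_force: [-0.5, -2.6, 2.9]
width: 0.162
```

```bash
python3 - <<'E'
from h import *
goto(.464,-.054,.017,96.5)
s=cam("scene");crop(s,215,180,325,280,6,"s22c");c=cam("top");cellang(c)
E
```

```text
travel [0.03, 0.58, 0.05] yaw -0.03 cur jaw 96.47 ee [ 0.4649 -0.0597  0.0175] t 18.52 w 13.8 f [-0.5 -2.6  2.9]
cell rect 140 [191. 177.] world ang 1.6 (want 0.9)
cell rect 160 [185. 171.] world ang 1.6 (want 0.9)
cell rect 180 [180. 166.] world ang 1.6 (want 0.9)
ports ang 1.5 0.0183
```

View pics/s22c.png

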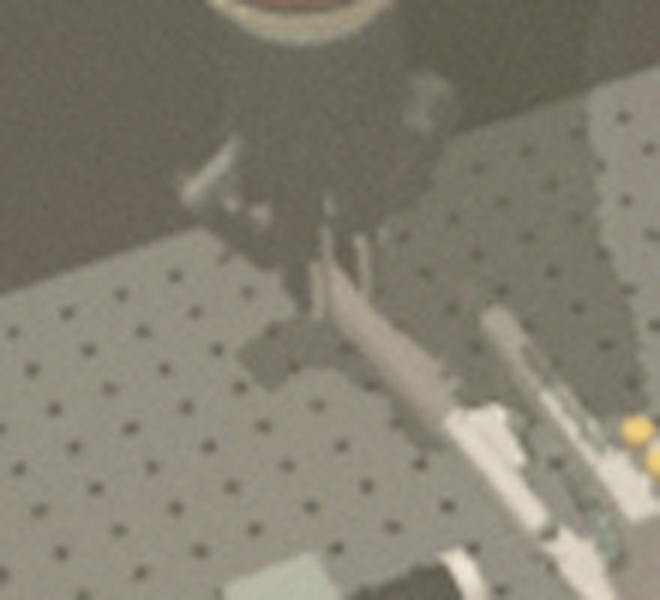

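The pinch closed to 14 mm and the fixed handle end moved from (475,320) to (492,315), so the lock appears to have broken. I'll open the fingers and lift.

{"method": "jog_arm", "body": {
  "targets": [
    {"claw": 0.68, "travel": [0, 0, 0], "yaw": 0},
    {"claw": -0.2, "travel": [0, -0.2, 0], "yaw": 0},
    {"claw": -0.2, "travel": [0, -0.5, 0], "yaw": 0},
    {"claw": -0.2, "travel": [0, -0.5, 0], "yaw": 0},
    {"claw": -0.2, "travel": [0, -0.5, -2], "yaw": 0},
    {"claw": -0.2, "travel": [0, -0.5, -5], "yaw": 0},
    {"claw": 0.25, "travel": [0, 1, -8], "yaw": 0},
    {"claw": 0.25, "travel": [0, 5, -8], "yaw": 0},
    {"claw": 0.25, "travel": [0, 9, -8], "yaw": 0},
    {"claw": 0.25, "travel": [0, 13, -8], "yaw": 0}
  ]
}}

```text
t: 19.45
ee_pos: [0.4498, 0.0719, 0.098]
tcp_rot: [0.001, -0.056, 0.998, 0.001]
ft_force: [0.8, 0.1, 0.4]
width: 0.376
```

{"method": "jog_arm", "body": {
  "targets": [
    {"claw": 0.25, "travel": [0, 4, 0], "yaw": 0},
    {"claw": 0.25, "travel": [0, 6, 0], "yaw": 0},
    {"claw": 0.25, "travel": [0, 6, 0], "yaw": 0}
  ]
}}

```text
t: 19.7
ee_pos: [0.442, 0.1351, 0.0972]
tcp_rot: [-0.0, -0.06, 0.998, 0.001]
ft_force: [0.8, 0.4, 1.1]
width: 0.375
```

```bash
python3 - <<'E'
from h import *
goto(.5858,-.0158,.08,96)
c=cam("top");cellang(c);crop(c,290,150,410,310,5,"t23c")
E
```

```text
travel [-12.45, -16.71, 1.7] yaw 0.92 cur jaw 96.92 ee [0.442  0.1351 0.0972] t 19.7 w 31.8 f [0.8 0.4 1.1]
cell rect 140 [191. 177.] world ang 1.6 (want 0.9)
cell rect 160 [186. 172.] world ang 1.6 (want 0.9)
cell rect 180 [180. 166.] world ang 1.6 (want 0.9)
ports ang 1.5 0.0184
```

View pics/t23c.png

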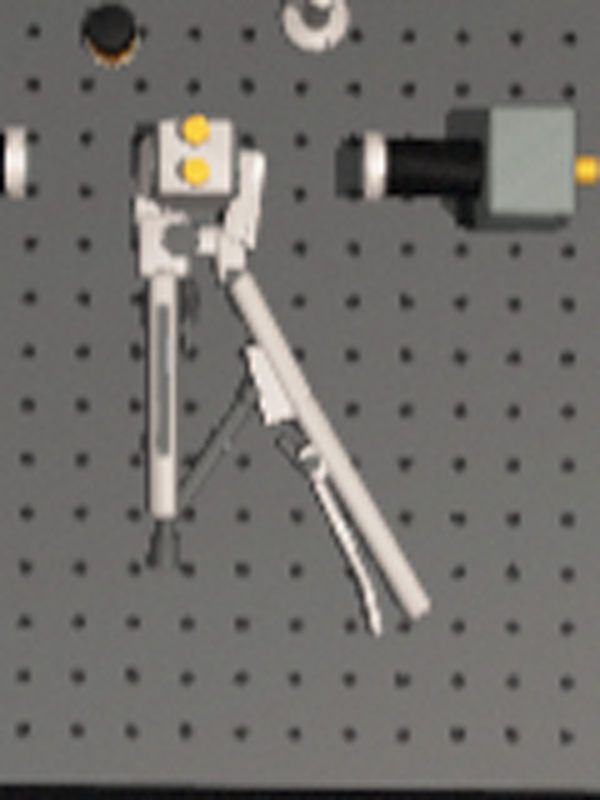

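The pliers are sprung fully open and the cell is unchanged at 1.6°. I'll grasp the fixed handle (crop (163,280)–(163,515), direction about 1.6°).

```bash
python3 - <<'E'
from h import *
c=cam("top")
W=lambda p,z=.0327: ray(c,(p[0]+.5)/5-.5+290,(p[1]+.5)/5-.5+150,z)[:2]
f1,f2=W((163.5,285)),W((163,505));d=f1-f2;print(f1,f2,np.degrees(np.arctan2(d[1],d[0])))
x=.583;y=(f1+(f2-f1)*(x-f1[0])/(f2[0]-f1[0]))[1];print(x,y)
goto(x,y,.08,91.6);goto(x,y,.018,91.6)
E
```

```text
[ 0.61850436 -0.00144066] [ 0.51780791 -0.00402599] 1.4707166877382682
0.583 -0.00235221745706588
travel [-12.39, -14.8, 1.71] yaw 5.04 cur jaw 96.64 ee [0.4428 0.1304 0.0971] t 19.8 w 31.7 f [ 0.6 -0.6  0.7]
travel [-12.4, -14.8, 7.91] yaw 5.04 cur jaw 96.64 ee [0.4428 0.1304 0.0971] t 19.8 w 31.7 f [ 0.6 -0.6  0.7]
```

{"method": "jog_arm", "body": {
  "targets": [
    {"claw": 0.25, "travel": [-3, -3, 0], "yaw": 2},
    {"claw": 0.25, "travel": [-6, -6, 0], "yaw": 5},
    {"claw": 0.25, "travel": [-9, -9, 0], "yaw": 5},
    {"claw": 0.25, "travel": [-12.4, -11.5, 0], "yaw": 5},
    {"claw": 0.25, "travel": [-12.4, -14.8, 0], "yaw": 5},
    {"claw": 0.25, "travel": [-12.4, -14.8, 2], "yaw": 5},
    {"claw": 0.25, "travel": [-12.4, -14.8, 4], "yaw": 5},
    {"claw": 0.25, "travel": [-12.4, -14.8, 4.5], "yaw": 5},
    {"claw": 0.25, "travel": [-12.4, -14.8, 4.5], "yaw": 5}
  ]
}}

```text
t: 20.55
ee_pos: [0.5817, -0.0046, 0.0508]
tcp_rot: [-0.002, -0.012, 1.0, -0.0]
ft_force: [0.5, -0.5, 1.3]
width: 0.381
```

```bash
python3 - <<'E'
from h import *
goto(.583,-.0024,.018,91.5)
s=cam("scene");crop(s,215,180,345,280,6,"s24c")
T=np.array([.583,-.0024])
for k in(-.016,.016):print(((proj(s,[T[0],T[1]+k,.0327])-[215,180])*6).round())
E
```

```text
travel [-0.15, 0.22, 3.28] yaw -0.08 cur jaw 91.42 ee [ 0.5817 -0.0046  0.0508] t 20.55 w 32.4 f [ 0.5 -0.5  1.3]
[535. 421.]
[604. 395.]
```

View pics/s24c.png

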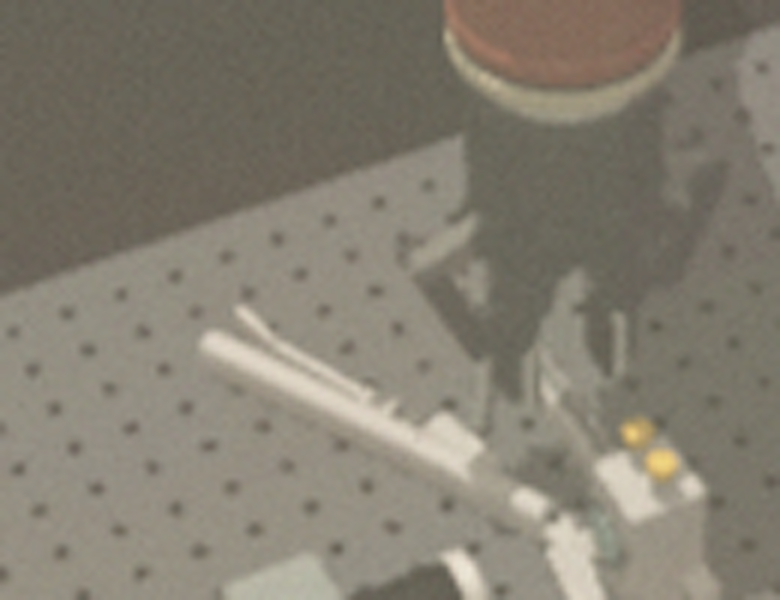

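{"method": "jog_arm", "body": {
  "targets": [
    {"claw": 0.25, "travel": [0, 0.15, 1], "yaw": 0},
    {"claw": 0.25, "travel": [0, 0.15, 2.3], "yaw": 0},
    {"claw": 0.25, "travel": [0, 0.15, 3.2], "yaw": 0},
    {"claw": 0.25, "travel": [0, 0.15, 3.2], "yaw": 0},
    {"claw": 0.25, "travel": [0, 0.15, 3.2], "yaw": 0}
  ]
}}

```text
t: 21.02
ee_pos: [0.5825, -0.0016, 0.0196]
tcp_rot: [-0.001, -0.013, 1.0, -0.0]
ft_force: [0.4, -0.7, -0.0]
width: 0.374
```

```bash
python3 - <<'E'
from h import *
goto(.583,-.0024,.018,91.5)
E
```

```text
travel [-0.05, -0.08, 0.16] yaw 0.03 cur jaw 91.53 ee [ 0.5825 -0.0016  0.0196] t 21.02 w 31.8 f [ 0.4 -0.7 -0. ]
```

{"method": "jog_arm", "body": {
  "targets": [
    {"claw": 0.5, "travel": [0, -0.08, 0.1], "yaw": 0},
    {"claw": 1, "travel": [0, -0.08, 0.1], "yaw": 0},
    {"claw": 1, "travel": [0, -0.08, 0.1], "yaw": 0},
    {"claw": 1, "travel": [0, -0.08, 0.1], "yaw": 0},
    {"claw": 1, "travel": [0, -0.08, 0.1], "yaw": 0}
  ],
  "grip_force": 60
}}

```text
t: 21.43
ee_pos: [0.5834, -0.0018, 0.0197]
tcp_rot: [0.0, -0.014, 1.0, 0.0]
ft_force: [-2.7, 3.3, 5.1]
width: 0.134
```

```bash
python3 - <<'E'
from h import *
goto(.583,-.0024,.018,91.5)
E
```

```text
travel [0.04, -0.06, 0.17] yaw 0.07 cur jaw 91.57 ee [ 0.5834 -0.0018  0.0197] t 21.43 w 11.4 f [-2.7  3.3  5.1]
```

{"method": "jog_arm", "body": {
  "targets": [
    {"claw": 1, "travel": [0, 0.1, -0.2], "yaw": 0},
    {"claw": 1, "travel": [0, 0.2, -0.2], "yaw": 0},
    {"claw": 1, "travel": [0.8, 0.2, -0.2], "yaw": 0},
    {"claw": 1, "travel": [1.8, 0.2, -0.2], "yaw": 0},
    {"claw": 1, "travel": [3, 0.2, -0.2], "yaw": 0},
    {"claw": 1, "travel": [4.5, 0.2, -0.2], "yaw": 0},
    {"claw": 1, "travel": [6, 0.2, -0.2], "yaw": 0},
    {"claw": 1, "travel": [7.5, 0.2, -0.2], "yaw": 0},
    {"claw": 1, "travel": [9, 0.2, -0.2], "yaw": 0},
    {"claw": 1, "travel": [9, 0.2, -0.2], "yaw": 0}
  ]
}}

```text
t: 22.27
ee_pos: [0.4885, -0.0037, 0.0204]
tcp_rot: [-0.002, -0.012, 1.0, 0.0]
ft_force: [-0.7, 0.1, -4.8]
width: 0.129
```

```bash
python3 - <<'E'
from h import *
goto(.493,-.0024,.018,91.5)
s=cam("scene");crop(s,195,170,345,290,5,"s25c");c=cam("top");cellang(c)
E
```

```text
travel [-0.45, 0.12, 0.24] yaw -0.07 cur jaw 91.43 ee [ 0.4885 -0.0037  0.0204] t 22.27 w 10.9 f [-0.7  0.1 -4.8]
cell rect 140 [178. 191.] world ang 1.6 (want 0.9)
cell rect 160 [185. 172.] world ang 1.6 (want 0.9)
cell rect 180 [180. 167.] world ang 1.6 (want 0.9)
ports ang 1.5 0.0184
```

View pics/s25c.png

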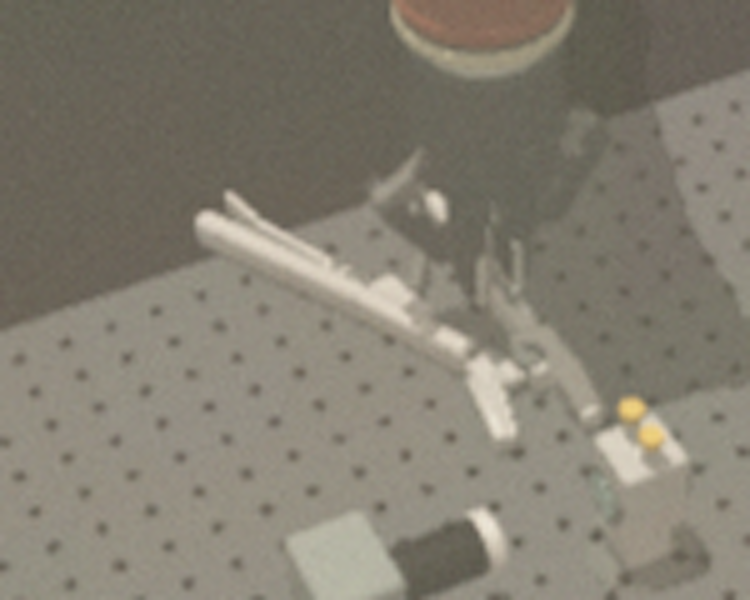

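The pliers are drawn off about 95 mm and open, with the cell still at 1.6°. Set down and release.

{"method": "jog_arm", "body": {
  "targets": [
    {"claw": 1, "travel": [0, 0, 0.1], "yaw": 0},
    {"claw": 1, "travel": [0, 0, 0.25], "yaw": 0},
    {"claw": 1, "travel": [0, 0, 0.25], "yaw": 0},
    {"claw": 0.3, "travel": [0, 0, 0.25], "yaw": 0},
    {"claw": 0.3, "travel": [0, 0, 0.25], "yaw": 0},
    {"claw": 0.3, "travel": [0, 0, 0.25], "yaw": 0},
    {"claw": 0.3, "travel": [0, 0, -1], "yaw": 0},
    {"claw": 0.3, "travel": [0, 0, -4], "yaw": 0},
    {"claw": 0.3, "travel": [0, 0, -8], "yaw": 0},
    {"claw": 0.3, "travel": [0, 0, -12], "yaw": 0}
  ]
}}

```text
t: 23.2
ee_pos: [0.4925, -0.0034, 0.1422]
tcp_rot: [-0.001, -0.013, 1.0, -0.001]
ft_force: [1.2, 1.7, 0.5]
width: 0.35
```

{"method": "jog_arm", "body": {
  "targets": [
    {"claw": 0.3, "travel": [0, 4, -3], "yaw": 0},
    {"claw": 0.3, "travel": [0, 8, -5], "yaw": 0},
    {"claw": 0.3, "travel": [0, 12, -5], "yaw": 0},
    {"claw": 0.3, "travel": [0, 16, -5], "yaw": 0},
    {"claw": 0.3, "travel": [0, 20, -5], "yaw": 0},
    {"claw": 0.3, "travel": [0, 20, -5], "yaw": 0},
    {"claw": 0.3, "travel": [0, 20, -5], "yaw": 0}
  ]
}}

```text
t: 23.78
ee_pos: [0.4872, 0.2007, 0.1909]
tcp_rot: [-0.0, -0.016, 1.0, -0.0]
ft_force: [-0.1, -0.2, 0.1]
width: 0.349
```

```bash
python3 - <<'E'
from h import *
goto(.493,-.0024,.018,91.5)
c=cam("top");cellang(c);crop(c,195,105,465,320,3,"t26c")
s=cam("scene","s26")
E
```

```text
travel [0.07, -20.31, 17.29] yaw 0.34 cur jaw 91.84 ee [0.4872 0.2007 0.1909] t 23.78 w 29.6 f [-0.1 -0.2  0.1]
cell rect 140 [191. 178.] world ang 1.6 (want 0.9)
cell rect 160 [186. 172.] world ang 1.6 (want 0.9)
cell rect 180 [180. 167.] world ang 1.6 (want 0.9)
ports ang 1.5 0.0183
```

View pics/t26c.png

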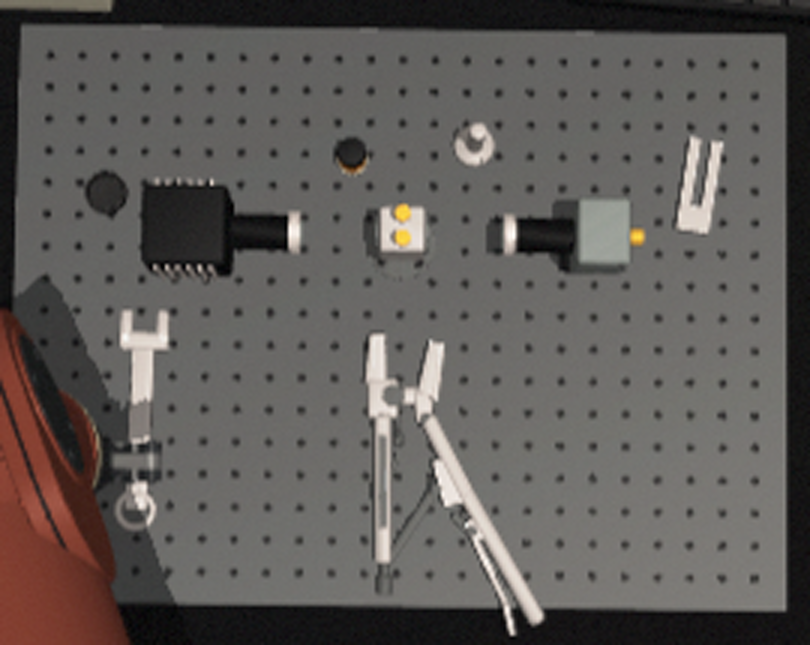

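View pics/s26.png

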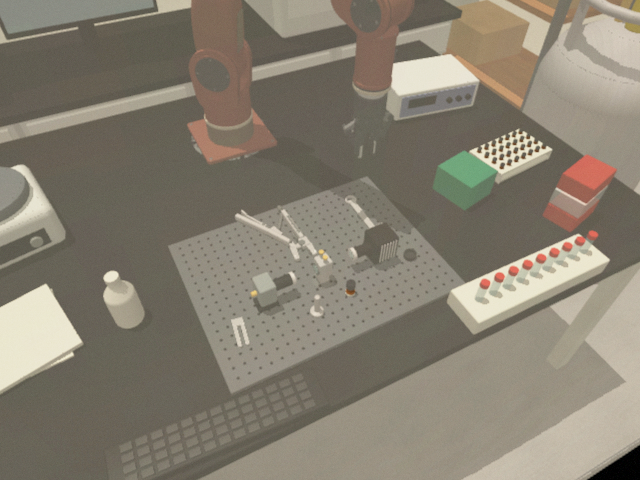

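The top view shows the cell (403,225) square between the lens tubes. The pliers lie open at (380–540, 335–625), well clear, and the other things stand where they did. The arm is free at 0.19 m height. Handing in.

```bash
python3 - <<'E'
from workcell import bot
print(bot.job_done())
E
```

```text
the job is handed in; nothing more can be done
None
```

I locked the pliers on the shank and turned the cell square. Then I released the lock with a lever pinch, drew the pliers off and handed the job in at about 24 s of the 69 s allowed. The system gave no verdict.

**Last checks, from the top view:**
- **Cell angle:** it reads 1.6° by the block outline and 1.5° by the ports, against a board direction of about 0.9°. That leaves an error of about 0.7° against a limit of 4°. The reading did not change through the release and the draw-off.
- **Pliers:** they lie open on the board, with the mouth about 95 mm from the cell's axis.
- **Other things:** by eye, none has moved.
- **Robot:** it stands clear at 0.19 m height, with about zero force on the tool.

**What disagreed or could not be confirmed:**
- **First turn:** the gripper turned 17.9° but the cell only about 11°. The jaws have roughly 4–5° of play on the shank, so I regripped and turned the gripper 11° more.
- **Scene view:** after that first turn it gave conflicting cell angles (−5° from the ports, −10° from the block edge). I relied on the top view instead, which read −6.0°.
- **Lock:** I could not read the handle joint. I judged the lock by the handles staying shut with the gripper away, about 52 mm over the outsides against the stated 50 mm.

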